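Turn the sample tubes label-up and set the scan head

TASK

Get the sample tubes ready for the label scanner: roll every amber tube along the mat, without lifting it, until its white label faces straight up. Also swing the cam lever fully over, away from the mat, to free the scan head, slide the head all the way to the far end of its rail, and swing the lever fully back to lock it there; and turn the lamp's dimmer knob anticlockwise to its end stop, since the lamp glares. Leave the tubes on the mat and do not disturb the other things on the bench.

Things in the scene. Friction and masses are not known exactly. Their poses are not given: they have to be found in the camera images.
- tube0: amber glass tube lying on the mat, a cylinder 28 mm across, 85 mm long, black cap of the same width at its +x end, one white label strip (11 x 48 mm) lengthwise on one side. Origin mid-length on the centreline; x runs along the tube, z points out through the label's middle (z up = label up). Rolls with slight resistance, stays where it stops. 2 to 4 tubes are present; absent: None
- tube1: amber glass tube lying on the mat, a cylinder 28 mm across, 85 mm long, black cap of the same width at its +x end, one white label strip (11 x 48 mm) lengthwise on one side. Origin mid-length on the centreline; x runs along the tube, z points out through the label's middle (z up = label up). Rolls with slight resistance, stays where it stops. 2 to 4 tubes are present; absent: None
- tube2: amber glass tube lying on the mat, a cylinder 28 mm across, 85 mm long, black cap of the same width at its +x end, one white label strip (11 x 48 mm) lengthwise on one side. Origin mid-length on the centreline; x runs along the tube, z points out through the label's middle (z up = label up). Rolls with slight resistance, stays where it stops. 2 to 4 tubes are present; absent: None
- tube3: amber glass tube lying on the mat, a cylinder 28 mm across, 85 mm long, black cap of the same width at its +x end, one white label strip (11 x 48 mm) lengthwise on one side. Origin mid-length on the centreline; x runs along the tube, z points out through the label's middle (z up = label up). Rolls with slight resistance, stays where it stops. 2 to 4 tubes are present; absent: None
- read_mat: fixed rubber reading mat, 270 mm (x) by 540 mm (y), top surface 6 mm above the bench, with a rim all round 8 mm wide, its top 28 mm above the bench. Origin under its centre at bench height. A light bar on feet runs along its far (+x) edge, 147 to 183 mm from the centre, 76 mm tall
- scan_head (a joint): position of the scan head along its slide, metres: 0 = parked end nearest the robot, 0.100 = far end stop. It slides stiffly (about 4 N) along the +x axis of head_grip
- head_grip (a point): middle of the handle on top of the scan head (white box 70 x 50 mm, top 105 mm above the bench): a black upright fin 50 mm long (this point's x axis, the slide direction), 14 mm thick (y), its top 17 mm above this point, its foot 19 mm below. The point is 124 mm above the bench
- cam_lever (a joint): cam lever angle, rad: 0 = locked (leaning 0.6 rad from upright to the +y side, towards the mat), 1.2 = fully free (leaning 0.6 rad to the -y side, away from the mat). Stops at both ends; stays where it is left; light to swing
- lever_tip (a point): centre of the 26 mm black ball on the tip of the cam lever, 80 mm from the hinge. The lever stands at the end of the scan head nearest the robot, 100 mm (along the slide) from head_grip and moves along with the head
- lever_hinge (a point): centre of the cam lever's hinge, whose axis runs along the slide; 60 mm above the bench
- dimmer (a joint): angle of the dimmer knob, rad: 0 = end stop fully anticlockwise (seen from above), lamp off; grows clockwise, up to 4.7
- dimmer_grip (a point): on the dimmer knob's vertical axis at grip height, 82 mm above the bench. Black bar grip 42 mm long (this point's x axis, turning with the knob), 14 mm thick (y), from 7 mm above to 16 mm below this point, on a disc 44 mm across; it sits on a white box 130 x 85 mm, 45 mm tall
- beaker: bystander: empty glass beaker, 70 mm across, 85 mm tall; origin under its centre
- petri: bystander: closed petri dish, 94 mm across, 17 mm tall; origin under its centre
- marker: bystander: marker pen lying along its x, 120 x 13 x 13 mm; origin under its centre
- flask: bystander: flat culture flask, 70 x 120 x 30 mm, with a blue cap on its +y end; origin under its centre
- vial_rack: bystander: white rack with small vials, 60 x 150 mm, 70 mm tall; origin under its centre
- timer: bystander: bench timer, 50 x 70 x 22 mm; origin under its centre
- tape_roll: bystander: roll of paper tape lying flat, 64 mm across, 18 mm tall; origin under its centre
- reagent: bystander: capped bottle, 56 mm across, 120 mm tall; origin under its centre
Mind the look-alikes: they are no part of the job. What is shaped like the tube3 but blue, pink or yellow is not meant.

How it is judged:
By the outcome, as a careful person would: the job done as asked, in the order asked, and still so for the second after the job is handed in, with the robot touching nothing.
Of tube0, tube1, tube2, tube3 only 2 to 4 are there at a start; the rules pass over those that are not, and their reading is None.
At some moment in a run one of tube0, tube1, tube2, tube3 may be knocked a few centimetres aside while the robot is not near it.
Once in a run the grip may slacken for a moment while it holds something.
It also fails if it takes over 210 s, if anything falls off the work surface, if the arm or the gripper's body presses on something with over 40 N, if the wrist force passes 120 N, or if a joint passes its speed limit or range.

ROBOT

A 6-joint arm with a two-finger parallel gripper is mounted at the origin on the work surface. World frame = base frame: x ahead of the robot, y to its left, z up, the work surface at z = 0. Lengths are in m, angles in rad, forces in N, time in s.
With the tool pointing down it reaches from about 0.375 to 0.9 m from the base axis. Payload 3.1 kg.
Tool frame: the origin (TCP) lies between the finger pads; the fingertips stand 19 mm ahead of it and the grasp point (between the pads) is the TCP; z points along the fingers, y is the line along which they close (so a half turn about z gives the same grasp; the last joint's range is limited). The gripper opens to 87 mm and grips with 3 to 60 N. Pads are 19 mm wide; open, the fingers measure 117 mm over their backs; the gripper's body (75 mm by 190 mm) begins 51 mm behind the grasp point.
Start: joints at [0.995, 0.527, 1.433, -0, 1.181, -0.178], TCP at [0.242, 0.576, 0.242] pointing down, gripper open.
Joint ranges: [-3.08, 3.08], [-0.75, 2.2], [0.22, 2.44], [-1.43, 4.57], [0, 2.65], [-2.85, 2.85]. Speed limits (rad/s): [2.79, 2.79, 3.14, 3.14, 3.14, 3.14].

INTERFACE

Orientations are given as a unit quaternion [x, y, z, w].
In Python, from rig import telemetry, viewer, hand_in gives the robot as it stands. The module is installed in compiled form; this text tells all that it offers.
- The arm moves only by the shell command python3 -m creep 'ROWS' [FORCE]. ROWS is JSON, a list of rows, each an object with "translation": the shift along the tool's x, y, z in mm, a list of three; "roll": the turn about the tool's z in degrees; "gripper": the finger opening in mm, from 0 to 87. In form: [{"translation": [tx, ty, tz], "roll": roll, "gripper": gripper}, ...]. A call has 1 to 5 rows; each row is the pose to reach, as a shift and turn from the pose commanded when the call began, along the tool's axes at that moment; what a row does not reach only later rows make up. A row lasts 1/12 s, in which the tool goes at most 41.7 mm and 7.16 degrees, less where a joint would pass 70% of its speed; a pose out of reach is approached as far as the arm can. A call with a gripper value outside its range is refused whole. The fingers move at their own pace and stop on an object; FORCE is the grip in N (left out, the last holds). Time passes only in rows, so rows that repeat a pose let the fingers close. It gives the time, the measured TCP pose, the force, the opening and the grip force at its end, in the units of the state.
- telemetry.get_obs(): the state, without advancing time (a new reading comes with each control period).
- viewer.camera(name): name is "side" or "top" or "wrist"; returns the picture (400x640x3 uint8, blue, green, red); there is no depth.
- viewer.camera_info(name): a dict with "intrinsics" (3x3 intrinsics, pixels), "rvec" (rotation vector, rad) and "tvec" (3), from world to camera coordinates, as OpenCV has them; the wrist camera has in their place "hand_eye" (4x4, takes a point from camera to tool coordinates, whose origin is the TCP and whose axes are the flange's). Camera axes: x right, y down, z forward; pixel columns grow to the right and rows downward; lengths in m; the calibration is good to about 2 mm. A picture is of the moment at which its call begins: read the wrist's pose just before it. camera_info takes no time and is no camera call.
- hand_in(): hands the job in; it is judged then, once.
Trained networks look in the newest picture that a camera, given by its name, has taken for a name from the list of things; names that differ only in an ending like _2 or _b are one class to them, and where a whole thing is asked for, a point or a joint stands for the part that bears it (a point fixed in the world has none). Each returns a list of dicts, best first, with "p" (0 to 1); they miss things now and then, are a little off and sometimes report something else, mostly with a low value. They report only what shows in the picture. A call takes as long as a camera call. They do not tell look-alikes from the thing itself.
- viewer.recognise(camera, thing): "bbox" ([left, top, width, height] in pixels, round what is visible of it).
The state is a dict: "time": time; "q": joint angles; "joint_velocities": joint speeds; "joint_torque": joint torques, N m; "position": TCP position; "tool_rot": TCP orientation; "ft_force": force on the tool from outside, world axes, zero at the start; "moment": the same for the moment, N m; "grip_width": finger opening in m; "grip_force": force on a finger pad.
Only numpy, scipy, OpenCV 4.12 (cv2) and the standard library are available. Lean on these libraries where they do the work, as an engineer would, in place of code of your own. Each camera call takes 0.05 s, during which the arm holds its last target. There are 200 camera calls.

## Working session

There is one attempt and no reset: what is moved stays moved. The work goes in short steps, Python scripts to look and compute and a shell command to move; the robot and the scene stay as the last step left them, time stands still between calls to the robot, and variables do not carry over. Pictures are saved under pics/ and viewed, at most 14 in all, crops included, and the job is handed in when it is done.

```bash
mkdir -p pics
cat > h.py <<'E'
import numpy as np, cv2
from scipy.spatial.transform import Rotation as R
from rig import telemetry, viewer, hand_in
def cam(n):
    i=viewer.camera_info(n); K=np.array(i["intrinsics"])
    if "rvec" in i:
        Rm=R.from_rotvec(np.ravel(i["rvec"])).as_matrix(); t=np.ravel(i["tvec"])
        return K,Rm.T,-Rm.T@t
    o=telemetry.get_obs(); H=np.array(i["hand_eye"]); Rt=R.from_quat(o["tool_rot"]).as_matrix()
    return K,Rt@H[:3,:3],Rt@H[:3,3]+np.array(o["position"])
def px2w(c,u,v,z):
    K,Rm,C=c; d=Rm@np.linalg.solve(K,[u,v,1.]); return C+d*(z-C[2])/d[2]
def w2px(c,p):
    K,Rm,C=c; q=K@(Rm.T@(np.array(p)-C)); return q[:2]/q[2]
E
python3 - <<'E'
from h import *
o=telemetry.get_obs(); print(o)
for n in("top","side"):
    im=viewer.camera(n); cv2.imwrite(f"pics/{n}0.png",im)
    c=cam(n); print(n,c[2],c[1][:,2])
print(viewer.camera_info("wrist"))
E
```

```text
{'time': 0.0, 'q': array([ 9.94504529e-01,  5.28461336e-01,  1.43392194e+00, -1.39436827e-05,
        1.18136467e+00, -1.78523973e-01]), 'joint_velocities': array([-0.00053811, -0.00017661, -0.00082481,  0.00046496,  0.00033866,
       -0.00268612]), 'joint_torque': array([-5.02860930e-04, -4.40052259e+01, -1.76594013e+01,  6.34587323e-02,
        5.82776265e-02, -1.86695625e-04]), 'position': array([0.24170602, 0.57561675, 0.2405683 ]), 'tool_rot': array([ 1.97572651e-01,  9.80287655e-01, -1.00417911e-03, -3.91131794e-04]), 'ft_force': array([ 0.19378057, -0.27922962,  0.42832547]), 'moment': array([ 0.01990479, -0.02883608, -0.03188847]), 'grip_force': 0.0, 'grip_width': 0.08706819065529962}
top [0.40948432 0.0030279  1.37689729] [ 0.09192256  0.01207992 -0.99569288]
side [0.03602768 0.80977472 1.15550252] [ 0.3442381  -0.56071448 -0.75306003]
{'intrinsics': array([[348.05145447,   0.        , 329.79797908],
       [  0.        , 348.05145447, 198.68444273],
       [  0.        ,   0.        ,   1.        ]]), 'hand_eye': array([[ 1.06107563e-04, -9.57757935e-01, -2.87575602e-01,
         7.89917205e-02],
       [ 9.99999972e-01,  1.62109906e-04, -1.70927190e-04,
         1.13123734e-03],
       [ 2.10325727e-04, -2.87575575e-01,  9.57757926e-01,
        -1.42105936e-01],
       [ 0.00000000e+00,  0.00000000e+00,  0.00000000e+00,
         1.00000000e+00]])}
```

View pics/top0.png

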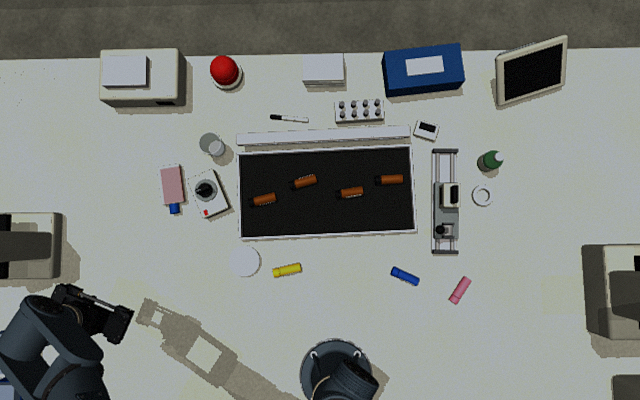

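View pics/side0.png

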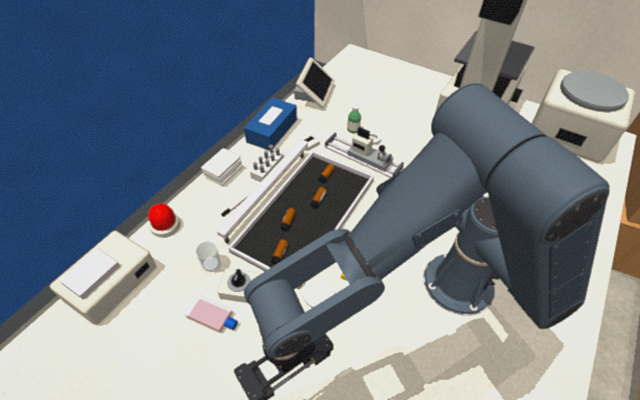

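Run:
```python
from h import *
for n in("top","side"):
    viewer.camera(n); c=cam(n)
    for t,z in(("tube0",.02),("head_grip",.124),("cam_lever",.11),("dimmer",.082),("read_mat",0.02)):
        for d in viewer.recognise(n,t)[:6]:
            b=d["bbox"]; print(n,t,round(d["p"],2),np.round(b),px2w(c,b[0]+b[2]/2,b[1]+b[3]/2,z).round(3))
```

```text
top tube0 0.8 [249. 190.  31.  18.] [0.532 0.206 0.02 ]
top tube0 0.71 [375. 175.  29.  10.] [ 0.583 -0.177  0.02 ]
top tube0 0.7 [288. 174.  30.  15.] [0.584 0.088 0.02 ]
top tube0 0.62 [333. 184.  35.  16.] [ 0.547 -0.058  0.02 ]
top tube0 0.62 [270. 265.  30.  12.] [0.311 0.143 0.02 ]
top tube0 0.52 [452. 280.  20.  25.] [ 0.243 -0.384  0.02 ]
top head_grip 0.85 [434. 181.  28.  58.] [ 0.482 -0.327  0.124]
top head_grip 0.71 [473. 148.  30.  25.] [ 0.622 -0.444  0.124]
top cam_lever 0.61 [435. 224.  20.  10.] [ 0.428 -0.319  0.11 ]
top dimmer 0.76 [195. 184.  16.  16.] [0.551 0.377 0.082]
top read_mat 0.72 [238. 126. 179. 116.] [0.575 0.014 0.02 ]
top read_mat 0.66 [230. 248.  30.  25.] [0.343 0.266 0.02 ]
side tube0 0.74 [312. 188.  13.  22.] [ 0.538 -0.042  0.02 ]
side tube0 0.49 [270. 242.  14.  23.] [0.533 0.227 0.02 ]
side tube0 0.49 [318. 166.  14.  21.] [ 0.58  -0.153  0.02 ]
side tube0 0.46 [282. 210.  13.  22.] [0.576 0.1   0.02 ]
side head_grip 0.61 [348. 128.  43.  42.] [ 0.464 -0.268  0.124]
side head_grip 0.48 [233. 269.  13.  17.] [0.527 0.403 0.124]
side cam_lever 0.4 [218. 197.  29.  20.] [0.717 0.205 0.11 ]
side dimmer 0.54 [232. 267.  15.  20.] [0.55  0.385 0.082]
side read_mat 0.7 [218. 140. 155. 147.] [0.573 0.059 0.02 ]
side read_mat 0.17 [368. 131.  10.  13.] [ 0.532 -0.451  0.02 ]
```

The amber tubes are at (263,199), (304,182), (350,192) and (388,180) in the top picture. The look-alikes are yellow (287,270), blue (405,276) and pink (460,290), all off the mat. The dimmer is at (204,191), the scan head near (450,195) and the lever ball near (440,230). No labels show yet, so I'll move to close views.

```bash
cat >> h.py <<'E'
def plan(p,yaw=None,rx=None):
    "shift (tool axes, mm) and roll (deg) to bring TCP to world p with tool x at heading yaw deg"
    o=telemetry.get_obs(); M=R.from_quat(o["tool_rot"]).as_matrix()
    cur=np.degrees(np.arctan2(M[1,0],M[0,0])); d=M.T@(np.array(p)-o["position"])*1000
    r=0 if yaw is None else -((yaw-cur+180)%360-180)
    print("T",round(o["time"],1),"pos",o["position"].round(4),"yaw",cur.round(2),"q6",o["q"][5].round(2),"F",o["ft_force"].round(1),"-> shift",d.round(1),"roll",round(r,1))
E
python3 -c "
from h import *
plan([.5,.36,.30],180)"
```

```text
T 0.7 pos [0.2421 0.5762 0.2416] yaw 157.21 q6 -0.18 F [-0.5  0.1  0.2] -> shift [-321.5  -99.4  -58.4] roll -22.8
```

```bash
python3 -m creep '[{"translation":[-160,-50,-58],"roll":-23,"gripper":87},{"translation":[-160,-50,-58],"roll":-23,"gripper":87},{"translation":[-160,-50,-58],"roll":-23,"gripper":87},{"translation":[-160,-50,-58],"roll":-23,"gripper":87},{"translation":[-160,-50,-58],"roll":-23,"gripper":87}]'
python3 -c "
from h import *
plan([.5,.36,.30],180)"
```

```text
time: 1.12
position: [0.3746, 0.4659, 0.3018]
tool_rot: [-0.001, 1.0, 0.0, 0.003]
ft_force: [0.3, 0.2, 0.7]
grip_width: 0.0867
grip_force: 0.0
T 1.1 pos [0.3746 0.4659 0.3018] yaw -179.91 q6 -0.86 F [0.3 0.2 0.7] -> shift [-125.2 -106.1    2.3] roll 0.1
```

```bash
python3 -m creep '[{"translation":[-125,-106,0],"roll":0,"gripper":87},{"translation":[-125,-106,0],"roll":0,"gripper":87},{"translation":[-125,-106,0],"roll":0,"gripper":87},{"translation":[-125,-106,0],"roll":0,"gripper":87},{"translation":[-125,-106,0],"roll":0,"gripper":87}]' >/dev/null
python3 -c "
from h import *
im=viewer.camera('wrist');c=cam('wrist');cv2.imwrite('pics/k.png',im)
plan([.5,.36,.30],180)
for d in viewer.recognise('wrist','dimmer_grip'): print(d, px2w(c,d['bbox'][0]+d['bbox'][2]/2,d['bbox'][1]+d['bbox'][3]/2,.082))
"
```

```text
T 1.6 pos [0.4985 0.3602 0.2993] yaw 179.86 q6 -1.12 F [-0.1  1.2 -0.7] -> shift [-1.5 -0.2 -0.7] roll -0.1
{'bbox': [332.4, 192.9, 38.1, 42.0], 'p': 0.57} [0.54534703 0.38468668 0.082     ]
```

View pics/k.png

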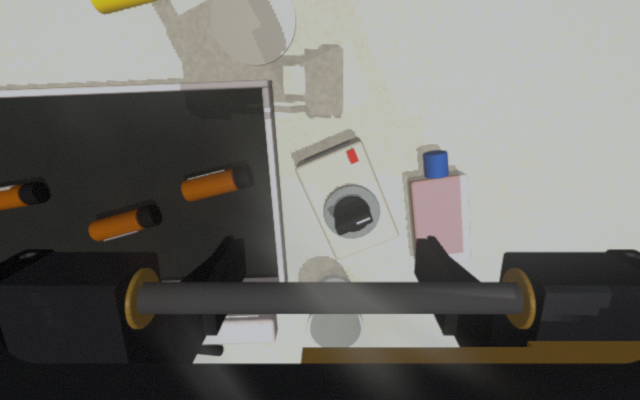

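```bash
python3 -c "
import cv2,numpy as np
im=cv2.imread('pics/k.png')
a=cv2.resize(im[175:245,315:390],None,fx=5,fy=5,interpolation=2); b=cv2.resize(im[150:250,0:265],None,fx=3,fy=3,interpolation=2)
o=np.zeros((560,800,3),np.uint8); o[:a.shape[0]//1,:375][:350]=a; o[260:560,5:800]=np.where(0,0,b); o[:255,:375]=a[40:295]
cv2.imwrite('pics/k2.png',o)"
```

```text
(no output)
```

View pics/k2.png

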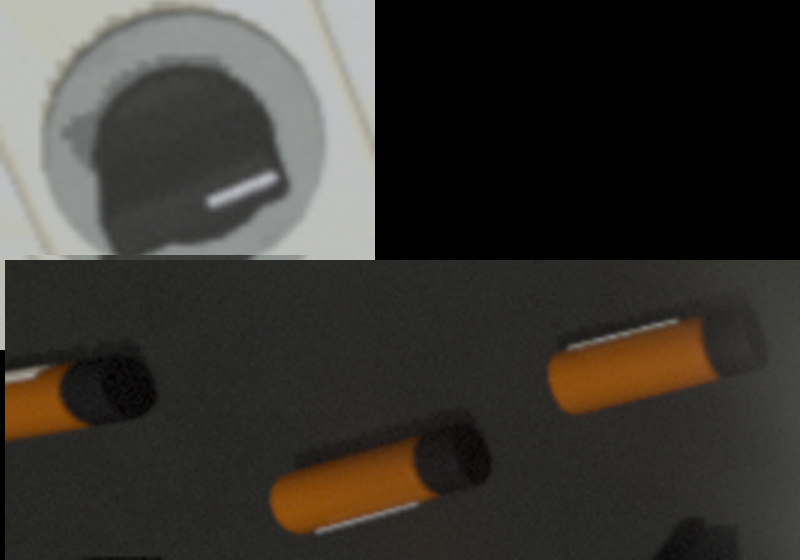

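```bash
python3 -c "
from h import *
c=cam('wrist');print(c[2])
print(px2w(c,352,210,.066),px2w(c,354.5,225,.089),px2w(c,372,220,.089),px2w(c,336.6,232,.089))
p=px2w(c,352,210,.066)
plan([p[0],p[1],.15],113)
for n,(u,v) in dict(A=(216,184),B=(125,222),C=(15,197)).items(): print(n,px2w(c,u,v,.02))
"
```

```text
[0.41803792 0.36257416 0.44133414]
[0.54367521 0.3878742  0.066     ] [0.55306717 0.38933873 0.089     ] [0.54732161 0.40805752 0.089     ] [0.56119663 0.3700338  0.089     ]
T 1.6 pos [0.4964 0.3616 0.2991] yaw 179.99 q6 -1.12 F [-0.6 -0.3 -0.1] -> shift [-47.4  26.2 149.1] roll 67.0
A [0.52487239 0.22066341 0.02      ]
B [0.57536129 0.09862664 0.02      ]
C [ 0.54176427 -0.03445863  0.02      ]
```

```bash
python3 -m creep '[{"translation":[-52,27,100],"roll":35,"gripper":40},{"translation":[-52,27,100],"roll":35,"gripper":40},{"translation":[-52,27,100],"roll":35,"gripper":40},{"translation":[-52,27,100],"roll":35,"gripper":40},{"translation":[-52,27,100],"roll":35,"gripper":40}]' >/dev/null
python3 -m creep '[{"translation":[0,0,0],"roll":33,"gripper":40},{"translation":[0,0,0],"roll":33,"gripper":40},{"translation":[0,0,0],"roll":33,"gripper":40},{"translation":[0,0,0],"roll":33,"gripper":40},{"translation":[0,0,0],"roll":33,"gripper":40}]' 
python3 -c "
from h import *
im=viewer.camera('wrist');cv2.imwrite('pics/k3.png',im[:300])
plan([.549,.388,.087],111)"
```

```text
time: 2.47
position: [0.5454, 0.3916, 0.1994]
tool_rot: [0.559, 0.829, -0.0, -0.001]
ft_force: [0.1, 0.3, 0.6]
grip_width: 0.0409
grip_force: 0.0
T 2.5 pos [0.5455 0.3916 0.1995] yaw 111.96 q6 0.07 F [ 0.5 -0.2 -0.1] -> shift [ -4.8   2.  112.5] roll 1.0
```

View pics/k3.png

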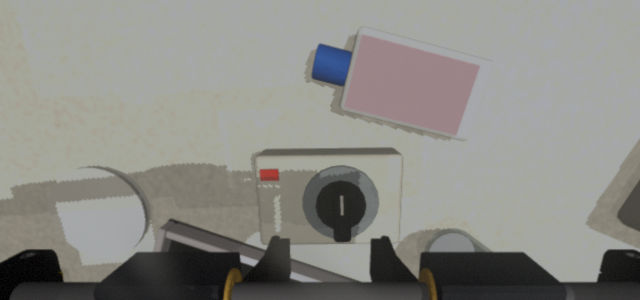

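```bash
python3 -c "
from h import *
c=cam('wrist')
p=px2w(c,342.3,241,.089);q=px2w(c,341.5,196,.089);d=px2w(c,341,202,.066);print(p,q,d)
plan([*p[:2],.087]);plan([*q[:2],.087]);plan([*d[:2],.087])"
```

```text
[0.56675508 0.36712504 0.089     ] [0.55205568 0.40093041 0.089     ] [0.55688594 0.39007344 0.066     ]
T 2.5 pos [0.5455 0.3916 0.1995] yaw 111.96 q6 0.07 F [ 0.5 -0.2 -0.1] -> shift [-30.8  10.7 112.4] roll 0
T 2.5 pos [0.5455 0.3916 0.1995] yaw 111.96 q6 0.07 F [ 0.5 -0.2 -0.1] -> shift [  6.1   9.7 112.5] roll 0
T 2.5 pos [0.5455 0.3916 0.1995] yaw 111.96 q6 0.07 F [ 0.5 -0.2 -0.1] -> shift [ -5.8  10.1 112.4] roll 0
```

```bash
python3 -m creep '[{"translation":[-8,10,40],"roll":0,"gripper":40},{"translation":[-8,10,80],"roll":0,"gripper":40},{"translation":[-8,10,112],"roll":0,"gripper":40},{"translation":[-8,10,112],"roll":0,"gripper":40},{"translation":[-8,10,112],"roll":0,"gripper":10}]' 20
python3 -m creep '[{"translation":[0,0,0],"roll":0,"gripper":5},{"translation":[0,0,0],"roll":0,"gripper":5},{"translation":[0,0,0],"roll":0,"gripper":5},{"translation":[0,0,0],"roll":0,"gripper":5},{"translation":[0,0,0],"roll":0,"gripper":5}]' 20
python3 -c "
from h import *
plan([.5555,.388,.087]);print(telemetry.get_obs()['moment'])"
```

```text
time: 2.93
position: [0.5575, 0.3867, 0.086]
tool_rot: [0.557, 0.831, -0.002, -0.001]
ft_force: [-0.6, 0.4, 1.0]
grip_width: 0.0377
grip_force: 0.0
time: 3.35
position: [0.5578, 0.3858, 0.0895]
tool_rot: [0.558, 0.83, -0.001, -0.001]
ft_force: [-4.6, -2.6, 6.8]
grip_width: 0.014
grip_force: 20.0
T 3.4 pos [0.5578 0.3858 0.0895] yaw 112.23 q6 0.05 F [-4.6 -2.6  6.8] -> shift [ 2.9 -1.3  2.5] roll 0
[-3.41908346e-01  9.54232046e-01  5.74589751e-04]
```

Gripped (14 mm). Turn anticlockwise (negative roll).

```bash
for i in 1; do :; done
python3 -m creep '[{"translation":[0,0,0],"roll":-7,"gripper":5},{"translation":[0,0,0],"roll":-14,"gripper":5},{"translation":[0,0,0],"roll":-21,"gripper":5},{"translation":[0,0,0],"roll":-28,"gripper":5},{"translation":[0,0,0],"roll":-35,"gripper":5}]' 
python3 -c "
from h import *
plan([.5555,.388,.087]);print(telemetry.get_obs()['moment'])"
```

```text
time: 3.77
position: [0.5566, 0.3848, 0.0895]
tool_rot: [0.279, 0.96, -0.002, -0.003]
ft_force: [-8.0, -3.9, 9.7]
grip_width: 0.0136
grip_force: 20.0
T 3.8 pos [0.5566 0.3848 0.0895] yaw 147.57 q6 -0.56 F [-8.  -3.9  9.7] -> shift [2.6 2.1 2.4] roll 0
[-0.73830413  1.33424917 -0.03032992]
```

```bash
python3 -m creep '[{"translation":[1,-2,-3],"roll":-7,"gripper":5},{"translation":[1,-2,-3],"roll":-14,"gripper":5},{"translation":[1,-2,-3],"roll":-21,"gripper":5},{"translation":[1,-2,-3],"roll":-28,"gripper":5},{"translation":[1,-2,-3],"roll":-35,"gripper":5}]' 
python3 -c "
from h import *
plan([.5555,.388,.087]);print(telemetry.get_obs()['moment'])"
python3 -m creep '[{"translation":[0,0,0],"roll":-7,"gripper":5},{"translation":[0,0,0],"roll":-14,"gripper":5},{"translation":[0,0,0],"roll":-21,"gripper":5},{"translation":[0,0,0],"roll":-28,"gripper":5},{"translation":[0,0,0],"roll":-35,"gripper":5}]' 
python3 -c "
from h import *
plan([.5555,.388,.087]);print(telemetry.get_obs()['moment'])"
```

```text
time: 4.18
position: [0.5559, 0.3831, 0.0896]
tool_rot: [-0.022, 1.0, -0.002, -0.002]
ft_force: [-2.1, -3.9, -4.8]
grip_width: 0.0139
grip_force: 20.0
T 4.2 pos [0.5559 0.3831 0.0896] yaw -177.43 q6 -1.18 F [-2.1 -3.9 -4.8] -> shift [0.2 4.9 2.6] roll 0
[-0.54326854  0.25809916 -0.0547545 ]
time: 4.6
position: [0.5561, 0.3823, 0.0897]
tool_rot: [-0.321, 0.947, -0.001, -0.003]
ft_force: [-2.1, -5.9, -4.1]
grip_width: 0.0178
grip_force: 25.4
T 4.6 pos [0.5561 0.3823 0.0897] yaw -142.58 q6 -1.78 F [-2.1 -5.9 -4.1] -> shift [-3.   4.9  2.6] roll 0
[-0.94922636  0.24693959 -0.78156809]
```

```bash
python3 -m creep '[{"translation":[0,0,0],"roll":0,"gripper":40},{"translation":[0,0,0],"roll":0,"gripper":40},{"translation":[0,0,0],"roll":0,"gripper":40},{"translation":[0,0,-40],"roll":12,"gripper":40},{"translation":[0,0,-80],"roll":12,"gripper":40}]' >/dev/null
python3 -m creep '[{"translation":[0,0,-60],"roll":0,"gripper":40},{"translation":[0,0,-60],"roll":0,"gripper":40},{"translation":[0,0,-60],"roll":0,"gripper":40}]' 
python3 -c "
from h import *
im=viewer.camera('wrist');c=cam('wrist');cv2.imwrite('pics/k4.png',cv2.resize(im[100:300,200:480],None,fx=2.5,fy=2.5))
plan([.47,-.33,.33],180)"
```

```text
time: 5.27
position: [0.5617, 0.3875, 0.2389]
tool_rot: [-0.218, 0.976, 0.002, 0.008]
ft_force: [-0.1, 1.1, 0.1]
grip_width: 0.04
grip_force: 0.0
T 5.3 pos [0.56   0.3866 0.2355] yaw -154.8 q6 -1.57 F [ 0.3  0.7 -1.1] -> shift [ 385.6 -610.1  -98.8] roll 25.2
```

View pics/k4.png

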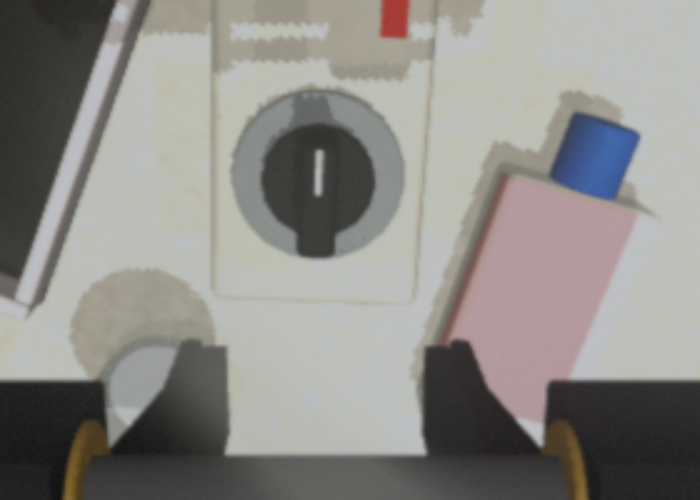

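The dimmer is at its stop: the marker line points at the red mark. On to the scan head, with a tube view on the way.

```bash
python3 -m creep '[{"translation":[130,-190,-65],"roll":25,"gripper":40},{"translation":[130,-190,-65],"roll":25,"gripper":40},{"translation":[130,-190,-65],"roll":25,"gripper":40},{"translation":[130,-190,-65],"roll":25,"gripper":40},{"translation":[130,-190,-65],"roll":25,"gripper":40}]' >/dev/null
python3 -c "
from h import *
plan([.47,.02,.3],180)"
```

```text
T 5.7 pos [0.5245 0.1857 0.2861] yaw -179.9 q6 -1.43 F [1.  0.2 0.6] -> shift [  54.8 -165.6  -13.7] roll 0.1
```

```bash
python3 -m creep '[{"translation":[30,-166,-14],"roll":0,"gripper":40},{"translation":[30,-166,-14],"roll":0,"gripper":40},{"translation":[30,-166,-14],"roll":0,"gripper":40},{"translation":[30,-166,-14],"roll":0,"gripper":40},{"translation":[30,-166,-14],"roll":0,"gripper":40}]' >/dev/null
python3 -c "
from h import *
im=viewer.camera('wrist');c=cam('wrist');cv2.imwrite('pics/t1.png',im)
for d in viewer.recognise('wrist','tube0'):
  b=d['bbox'];print(d['p'],np.round(b),px2w(c,b[0]+b[2]/2,b[1]+b[3]/2,.02))
plan([.44,-.3,.3],180)"
```

```text
0.93 [407.   2.  80.  17.] [0.32986734 0.14682727 0.02      ]
0.65 [243. 184.  71.  36.] [ 0.54775792 -0.04734567  0.02      ]
0.63 [152. 217.  73.  24.] [ 0.5850792  -0.16529512  0.02      ]
0.58 [355. 210.  69.  36.] [0.58356087 0.0962128  0.02      ]
0.49 [143.   1.  17.   5.] [ 0.32195808 -0.17448609  0.02      ]
T 6.2 pos [0.496  0.0196 0.3004] yaw 179.95 q6 -1.76 F [-0.3  0.4 -0.3] -> shift [ 5.570e+01 -3.197e+02  2.000e-01] roll -0.1
```

View pics/t1.png

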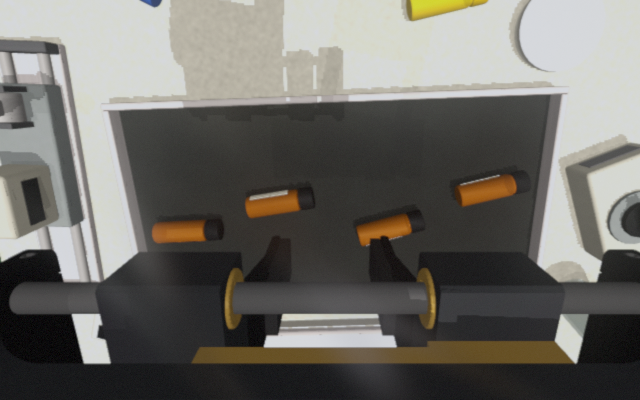

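The tubes here: C at (280,203) with its label up towards the robot side, A at (492,188) with its label on the robot side, B at (390,228) with its label on the far side, and D at (188,231) with its label hidden. Next, the scan head.

```bash
python3 -m creep '[{"translation":[50,-180,-20],"roll":0,"gripper":40},{"translation":[50,-180,-20],"roll":0,"gripper":40},{"translation":[50,-180,-20],"roll":0,"gripper":40},{"translation":[50,-180,-20],"roll":0,"gripper":40},{"translation":[50,-180,-20],"roll":0,"gripper":40}]' >/dev/null
python3 -m creep '[{"translation":[0,-130,0],"roll":0,"gripper":0},{"translation":[0,-130,0],"roll":0,"gripper":0},{"translation":[0,-130,0],"roll":0,"gripper":0},{"translation":[0,-130,0],"roll":0,"gripper":0},{"translation":[0,-130,0],"roll":0,"gripper":0}]' >/dev/null
python3 -c "
from h import *
im=viewer.camera('wrist');c=cam('wrist');cv2.imwrite('pics/s1.png',im)
for t,z in (('lever_tip',.126),('head_grip',.124)):
 for d in viewer.recognise('wrist',t):
  b=d['bbox'];print(t,d['p'],np.round(b),px2w(c,b[0]+b[2]/2,b[1]+b[3]/2,z))
plan([.44,-.3,.3],180)"
```

```text
lever_tip 0.61 [278. 136.  58.  36.] [ 0.42484735 -0.3086868   0.126     ]
head_grip 0.68 [263. 123.  74. 137.] [ 0.46284936 -0.31702769  0.124     ]
T 7.2 pos [ 0.4478 -0.2868  0.3203] yaw -179.67 q6 -2.36 F [ 0.4 -0.4 -0.3] -> shift [  7.9 -13.2  20.3] roll 0.3
```

View pics/s1.png

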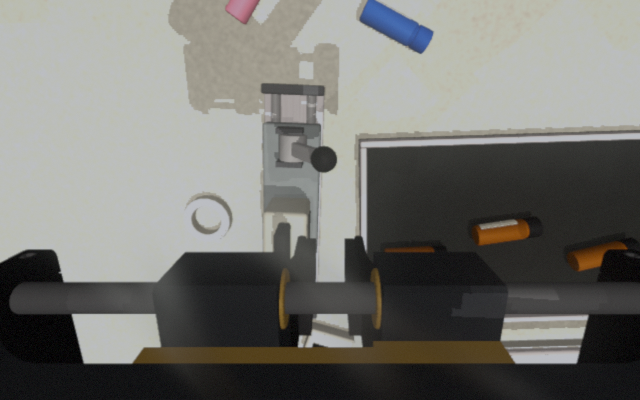

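The lever ball is at (323,159), leaning towards the mat, with its hinge at (290,147). I'll turn the wrist to yaw 0 to stay clear of the q6 limit.

```bash
python3 - <<'E'
from h import *
c=cam('wrist'); b=px2w(c,323,159,.126); print('ball',b,'hinge',px2w(c,290,147,.06)); plan([b[0],b[1]+.06,.3],90)
E
python3 -m creep '[{"translation":[0,0,0],"roll":35,"gripper":0},{"translation":[0,0,0],"roll":35,"gripper":0},{"translation":[0,0,0],"roll":35,"gripper":0},{"translation":[0,0,0],"roll":35,"gripper":0},{"translation":[0,0,0],"roll":35,"gripper":0}]' >/dev/null
python3 -m creep '[{"translation":[0,0,0],"roll":35,"gripper":0},{"translation":[0,0,0],"roll":35,"gripper":0},{"translation":[0,0,0],"roll":35,"gripper":0},{"translation":[0,0,0],"roll":35,"gripper":0},{"translation":[0,0,0],"roll":35,"gripper":0}]' >/dev/null
python3 -m creep '[{"translation":[0,0,0],"roll":35,"gripper":0},{"translation":[0,0,0],"roll":35,"gripper":0},{"translation":[0,0,0],"roll":35,"gripper":0},{"translation":[0,0,0],"roll":35,"gripper":0},{"translation":[0,0,0],"roll":35,"gripper":0}]' >/dev/null
python3 -m creep '[{"translation":[0,0,0],"roll":35,"gripper":0},{"translation":[0,0,0],"roll":35,"gripper":0},{"translation":[0,0,0],"roll":35,"gripper":0},{"translation":[0,0,0],"roll":35,"gripper":0},{"translation":[0,0,0],"roll":35,"gripper":0}]' >/dev/null
python3 -m creep '[{"translation":[0,0,0],"roll":35,"gripper":0},{"translation":[0,0,0],"roll":35,"gripper":0},{"translation":[0,0,0],"roll":35,"gripper":0},{"translation":[0,0,0],"roll":35,"gripper":0},{"translation":[0,0,0],"roll":35,"gripper":0}]' >/dev/null
python3 - <<'E'
from h import *
im=viewer.camera('wrist');c=cam('wrist');cv2.imwrite('pics/s2.png',im)
for t,z in (('lever_tip',.126),('head_grip',.124)):
 for d in viewer.recognise('wrist',t):
  b=d['bbox'];print(t,d['p'],np.round(b),px2w(c,b[0]+b[2]/2,b[1]+b[3]/2,z))
plan([.42,-.25,.129],0)
E
```

```text
ball [ 0.42960153 -0.29206769  0.126     ] hinge [ 0.42760594 -0.33127839  0.06      ]
T 7.2 pos [ 0.4478 -0.2868  0.3203] yaw -179.67 q6 -2.36 F [ 0.4 -0.4 -0.3] -> shift [17.9 54.7 20.5] roll 90.3
lever_tip 0.65 [325. 173.  55.  36.] [ 0.43652419 -0.30935495  0.126     ]
head_grip 0.82 [324.  54.  95. 155.] [ 0.49699553 -0.3219801   0.124     ]
head_grip 0.17 [328. 171.  53.  38.] [ 0.43652707 -0.3115613   0.124     ]
T 9.5 pos [ 0.4479 -0.2871  0.3212] yaw 5.51 q6 0.69 F [-0.8  0.2  0.2] -> shift [-24.2 -39.5 192.2] roll 5.5
```

View pics/s2.png

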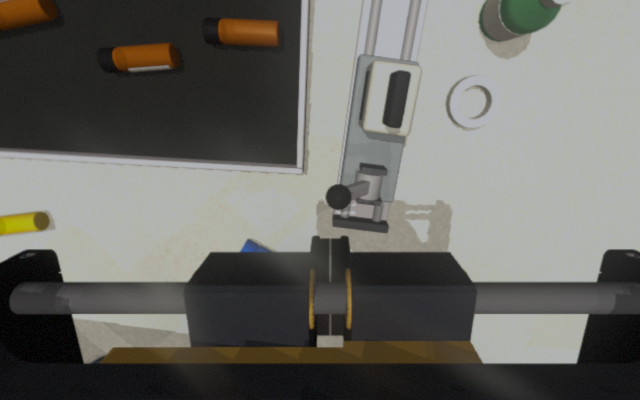

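The ball is at (339,197) and the fin top is at (397,99), running from (402,72) to (392,126).

Run:
```python
from h import *
c=cam('wrist'); b=px2w(c,339,197,.126); print('ball',b,'fin',px2w(c,397,99,.141),px2w(c,402,72,.141),px2w(c,392,126,.141)); print('hinge',px2w(c,372,184,.06))
plan([b[0],b[1]+.045,.17],0);plan([b[0],b[1]+.045,.129],0)
```

```text
ball [ 0.42900763 -0.29726858  0.126     ] fin [ 0.52881353 -0.33839444  0.141     ] [ 0.55163039 -0.33930556  0.141     ] [ 0.5049963  -0.33744338  0.141     ]
hinge [ 0.42970293 -0.33848231  0.06      ]
T 9.5 pos [ 0.4479 -0.2871  0.3212] yaw 5.51 q6 0.69 F [-0.8  0.2  0.2] -> shift [-15.5 -36.4 151.2] roll 5.5
T 9.5 pos [ 0.4479 -0.2871  0.3212] yaw 5.51 q6 0.69 F [-0.8  0.2  0.2] -> shift [-15.5 -36.4 192.2] roll 5.5
```

```bash
python3 -m creep '[{"translation":[-15,-36,40],"roll":7,"gripper":0},{"translation":[-15,-36,80],"roll":7,"gripper":0},{"translation":[-15,-36,120],"roll":7,"gripper":0},{"translation":[-15,-36,160],"roll":7,"gripper":0},{"translation":[-15,-36,192],"roll":7,"gripper":0}]'
python3 -c "
from h import *
plan([.429,-.2495,.129],-2)"
```

```text
time: 9.88
position: [0.4293, -0.2531, 0.1279]
tool_rot: [1.0, -0.013, 0.0, 0.0]
ft_force: [0.4, -0.6, 0.6]
grip_width: 0.0008
grip_force: 0.0
T 9.9 pos [ 0.4293 -0.2531  0.1279] yaw -1.53 q6 0.84 F [ 0.4 -0.6  0.6] -> shift [-0.4 -3.6 -1.1] roll 0.5
```

```bash
python3 -m creep '[{"translation":[0,18,0],"roll":0,"gripper":0},{"translation":[0,36,0],"roll":0,"gripper":0},{"translation":[0,54,0],"roll":0,"gripper":0},{"translation":[0,72,0],"roll":0,"gripper":0},{"translation":[0,90,0],"roll":0,"gripper":0}]'
python3 -m creep '[{"translation":[0,4,0],"roll":0,"gripper":0},{"translation":[0,8,0],"roll":0,"gripper":0},{"translation":[0,10,0],"roll":0,"gripper":0},{"translation":[0,12,0],"roll":0,"gripper":0},{"translation":[0,12,0],"roll":0,"gripper":0}]'
```

```text
time: 10.3
position: [0.4269, -0.3451, 0.1295]
tool_rot: [1.0, -0.014, 0.0, -0.0]
ft_force: [0.1, 1.8, 0.4]
grip_width: 0.0003
grip_force: 1.0
time: 10.72
position: [0.4262, -0.3561, 0.1293]
tool_rot: [1.0, -0.015, -0.0, -0.0]
ft_force: [0.3, 1.0, 0.6]
grip_width: 0.0007
grip_force: 0.4
```

```bash
python3 -m creep '[{"translation":[0,3,0],"roll":0,"gripper":0},{"translation":[0,3,0],"roll":0,"gripper":0},{"translation":[0,6,0],"roll":0,"gripper":0},{"translation":[0,6,0],"roll":0,"gripper":0}]'
python3 -m creep '[{"translation":[0,3,0],"roll":0,"gripper":0},{"translation":[0,3,0],"roll":0,"gripper":0},{"translation":[0,3,0],"roll":0,"gripper":0}]'
python3 - <<'E'
from h import *
im=viewer.camera('wrist');c=cam('wrist');
cv2.imwrite('pics/s3.png',cv2.resize(im[:300,200:520],None,fx=2,fy=2)[:600])
E
```

```text
time: 11.05
position: [0.4257, -0.3578, 0.129]
tool_rot: [1.0, -0.016, -0.001, -0.005]
ft_force: [2.2, 10.8, 4.8]
grip_width: 0.0006
grip_force: 5.8
time: 11.3
position: [0.4252, -0.3581, 0.1289]
tool_rot: [1.0, -0.016, -0.002, -0.007]
ft_force: [3.8, 15.5, 6.8]
grip_width: 0.0002
grip_force: 8.5
```

View pics/s3.png

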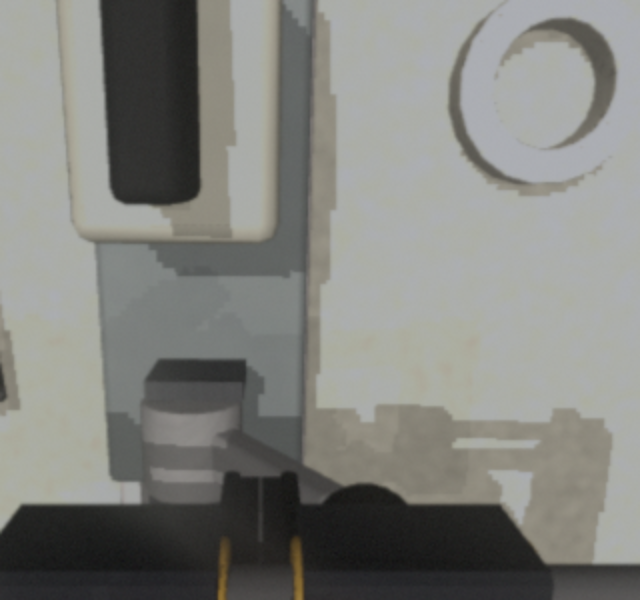

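Lever fully over (stop force 15 N; the picture shows the ball on the −y side). Now grip the fin.

```bash
python3 -m creep '[{"translation":[0,-12,0],"roll":0,"gripper":0},{"translation":[0,-12,-40],"roll":0,"gripper":45},{"translation":[0,-12,-75],"roll":0,"gripper":45},{"translation":[20,-20,-75],"roll":0,"gripper":45},{"translation":[20,-20,-75],"roll":0,"gripper":45}]'
python3 - <<'E'
from h import *
im=viewer.camera('wrist');c=cam('wrist');cv2.imwrite('pics/s4.png',im)
g=cv2.cvtColor(im,cv2.COLOR_BGR2GRAY)
p=w2px(c,[.529,-.337,.141]); print(p)
m=((g<60)*255).astype(np.uint8); m[230:]=0
n,l,s,ce=cv2.connectedComponentsWithStats(m)
for i in range(1,n):
  if s[i,4]>300: print(s[i],ce[i],px2w(c,*ce[i],.135))
plan([.529,-.337,.128],-1.5)
E
```

```text
time: 11.77
position: [0.4501, -0.3475, 0.2072]
tool_rot: [1.0, -0.015, 0.003, 0.003]
ft_force: [-0.1, 0.2, -0.2]
grip_width: 0.0193
grip_force: 0.0
[309.91358669  92.45511967]
[    0     0   221   211 38647] [102.31360778 108.53942091] [ 0.52349151 -0.21370184  0.135     ]
[ 303   56   22   86 1147] [314.50915432 108.22929381] [ 0.52004915 -0.33901444  0.135     ]
T 11.8 pos [ 0.448  -0.3467  0.2055] yaw -1.65 q6 0.74 F [-0.5  0.1 -0.9] -> shift [ 80.5 -12.3  77.7] roll -0.2
```

```bash
python3 -m creep '[{"translation":[40,-11,0],"roll":0,"gripper":45},{"translation":[79,-11,0],"roll":0,"gripper":45},{"translation":[79,-11,35],"roll":0,"gripper":45},{"translation":[79,-11,70],"roll":0,"gripper":45},{"translation":[79,-11,77],"roll":0,"gripper":45}]' 35
python3 -m creep '[{"translation":[0,0,0],"roll":0,"gripper":5},{"translation":[0,0,0],"roll":0,"gripper":5},{"translation":[0,0,0],"roll":0,"gripper":5},{"translation":[0,0,0],"roll":0,"gripper":5},{"translation":[0,0,0],"roll":0,"gripper":5}]' 35
```

```text
time: 12.23
position: [0.5245, -0.3363, 0.1242]
tool_rot: [1.0, -0.015, -0.002, -0.002]
ft_force: [-2.8, 9.0, 32.9]
grip_width: 0.0442
grip_force: 15.9
time: 12.65
position: [0.5254, -0.338, 0.1271]
tool_rot: [1.0, -0.016, -0.0, 0.0]
ft_force: [-0.7, -3.5, -1.2]
grip_width: 0.0194
grip_force: 4.8
```

```bash
python3 -m creep '[{"translation":[0,0,-2],"roll":0,"gripper":5},{"translation":[0,0,-2],"roll":0,"gripper":5},{"translation":[0,0,-2],"roll":0,"gripper":5}]' 35
python3 -m creep '[{"translation":[8,0,-2],"roll":0,"gripper":5},{"translation":[16,0,-2],"roll":0,"gripper":5},{"translation":[24,0,-2],"roll":0,"gripper":5},{"translation":[32,0,-2],"roll":0,"gripper":5},{"translation":[40,0,-2],"roll":0,"gripper":5}]' 35
```

```text
time: 12.9
position: [0.5255, -0.3407, 0.1284]
tool_rot: [1.0, -0.016, 0.0, 0.002]
ft_force: [-0.5, -6.6, -6.8]
grip_width: 0.0134
grip_force: 35.0
time: 13.32
position: [0.5632, -0.3422, 0.1284]
tool_rot: [1.0, -0.016, -0.003, 0.002]
ft_force: [-4.4, -9.7, -11.6]
grip_width: 0.0139
grip_force: 35.0
```

```bash
python3 -m creep '[{"translation":[8,2,2],"roll":0,"gripper":5},{"translation":[16,2,2],"roll":0,"gripper":5},{"translation":[24,2,2],"roll":0,"gripper":5},{"translation":[32,2,2],"roll":0,"gripper":5},{"translation":[40,2,2],"roll":0,"gripper":5}]' 35
python3 -m creep '[{"translation":[6,0,0],"roll":0,"gripper":5},{"translation":[12,0,0],"roll":0,"gripper":5},{"translation":[18,0,0],"roll":0,"gripper":5},{"translation":[22,0,0],"roll":0,"gripper":5},{"translation":[24,0,0],"roll":0,"gripper":5}]' 35
```

```text
time: 13.73
position: [0.6044, -0.3438, 0.1284]
tool_rot: [1.0, -0.016, -0.002, 0.001]
ft_force: [-5.1, -4.3, -3.3]
grip_width: 0.0142
grip_force: 35.0
time: 14.15
position: [0.6125, -0.344, 0.1274]
tool_rot: [1.0, -0.015, -0.02, -0.002]
ft_force: [-38.0, -6.4, 13.0]
grip_width: 0.0135
grip_force: 35.0
```

```bash
python3 -m creep '[{"translation":[-12,0,0],"roll":0,"gripper":5},{"translation":[-12,0,0],"roll":0,"gripper":45},{"translation":[-12,0,0],"roll":0,"gripper":45},{"translation":[-12,0,0],"roll":0,"gripper":45},{"translation":[-12,0,0],"roll":0,"gripper":45}]' 35
python3 -m creep '[{"translation":[0,0,-40],"roll":0,"gripper":45},{"translation":[0,0,-80],"roll":0,"gripper":45},{"translation":[-40,0,-120],"roll":0,"gripper":45},{"translation":[-80,0,-120],"roll":0,"gripper":45},{"translation":[-120,0,-120],"roll":0,"gripper":45}]'
python3 - <<'E'
from h import *
im=viewer.camera('wrist');c=cam('wrist');cv2.imwrite('pics/s5.png',im[:260])
im=viewer.camera('top')
plan([.529,-.337,.128],-1.5)
E
```

```text
time: 14.57
position: [0.619, -0.3424, 0.1297]
tool_rot: [1.0, -0.015, 0.001, 0.0]
ft_force: [-0.0, -0.4, -0.2]
grip_width: 0.0327
grip_force: 0.0
time: 14.98
position: [0.5082, -0.34, 0.2529]
tool_rot: [1.0, -0.014, 0.004, 0.003]
ft_force: [-1.2, -0.5, -1.4]
grip_width: 0.0448
grip_force: 0.0
T 15.1 pos [ 0.5003 -0.3361  0.249 ] yaw -1.86 q6 0.83 F [ 0.  -0.3 -0.4] -> shift [ 29.5   0.4 120.9] roll -0.4
```

View pics/s5.png

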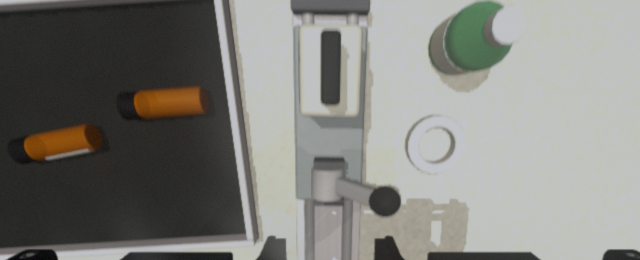

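Run:
```python
from h import *
c=cam('wrist');print('fin',px2w(c,331,67.5,.141),px2w(c,331,32,.141),px2w(c,331,103,.141),'block',px2w(c,330,12,.03),px2w(c,330,12,.02),'plate',px2w(c,330,24,.02),'ball',px2w(c,385,201,.126),'hinge',px2w(c,328,183,.06))
```

```text
fin [ 0.59635597 -0.33868884  0.141     ] [ 0.61811847 -0.33937339  0.141     ] [ 0.57333758 -0.33796479  0.141     ] block [ 0.65177208 -0.33944724  0.03      ] [ 0.65374385 -0.33947862  0.02      ] plate [ 0.6433449  -0.33914275  0.02      ] ball [ 0.49624934 -0.37856324  0.126     ] hinge [ 0.49545318 -0.33253387  0.06      ]
```

Run:
```python
from h import *
c=cam('wrist');im=viewer.camera('wrist');print(c[2],telemetry.get_obs()['position'])
g=cv2.cvtColor(im,cv2.COLOR_BGR2GRAY); m=((g<60)*255).astype(np.uint8); m[230:]=0
n,l,s,ce=cv2.connectedComponentsWithStats(m)
for i in range(1,n):
  if s[i,4]>300 and ce[i][0]>250: print(s[i],ce[i],px2w(c,*ce[i],.141),px2w(c,*ce[i],.126))
cv2.imwrite('pics/s6.png',cv2.resize(im[0:230,260:460],None,fx=2.6,fy=2.6))
```

```text
[ 0.58066059 -0.3383156   0.39064813] [ 0.50378587 -0.3377723   0.24943055]
[377 175  31  29 669] [392.09715994 188.91778774] [ 0.51029107 -0.38141993  0.141     ] [ 0.50606295 -0.38400984  0.126     ]
```

View pics/s6.png

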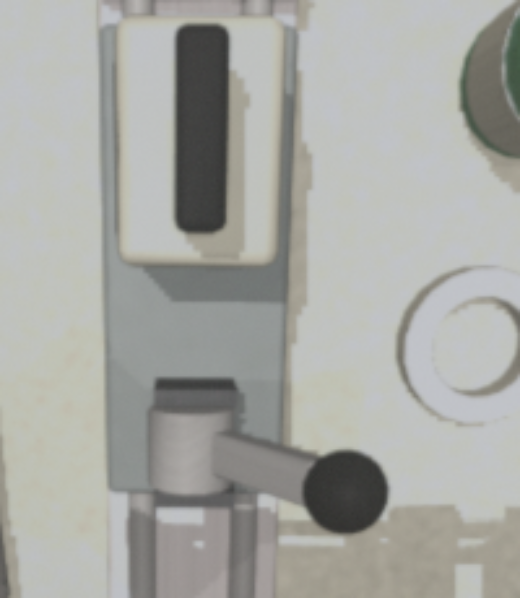

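```bash
python3 - <<'E'
from h import *
c=cam('wrist');print('fin',px2w(c,337.3,49.2,.141)); plan([.55,-.339,.131],-1.5)
E
python3 -m creep '[{"translation":[46,0,0],"roll":0,"gripper":0},{"translation":[46,0,0],"roll":0,"gripper":0},{"translation":[46,0,40],"roll":0,"gripper":0},{"translation":[46,0,80],"roll":0,"gripper":0},{"translation":[46,0,117],"roll":0,"gripper":0}]'
python3 -m creep '[{"translation":[6,0,0],"roll":0,"gripper":0},{"translation":[12,0,0],"roll":0,"gripper":0},{"translation":[18,0,0],"roll":0,"gripper":0},{"translation":[22,0,0],"roll":0,"gripper":0},{"translation":[22,0,0],"roll":0,"gripper":0}]'
```

```text
fin [ 0.61174119 -0.34516075  0.141     ]
T 15.1 pos [ 0.5038 -0.3378  0.2494] yaw -1.86 q6 0.83 F [ 0.3 -0.4  0.3] -> shift [ 4.640e+01 -1.000e-01  1.184e+02] roll -0.4
time: 15.55
position: [0.5549, -0.3409, 0.1309]
tool_rot: [1.0, -0.015, 0.002, 0.001]
ft_force: [-0.5, -0.2, -1.2]
grip_width: 0.0198
grip_force: 0.0
time: 15.97
position: [0.5717, -0.3425, 0.1334]
tool_rot: [1.0, -0.014, -0.004, 0.001]
ft_force: [-10.2, -3.5, -2.5]
grip_width: 0.0006
grip_force: 4.9
```

```bash
python3 -m creep '[{"translation":[3,0,0],"roll":0,"gripper":0},{"translation":[3,0,0],"roll":0,"gripper":0},{"translation":[3,0,0],"roll":0,"gripper":0},{"translation":[3,0,0],"roll":0,"gripper":0}]'
```

```text
time: 16.3
position: [0.5718, -0.3424, 0.1334]
tool_rot: [1.0, -0.015, -0.006, 0.0]
ft_force: [-15.2, -2.6, -1.5]
grip_width: 0.0004
grip_force: 7.6
```

End stop confirmed: the head doesn't move under 15 N. Now the lever back.

```bash
python3 -m creep '[{"translation":[-8,0,0],"roll":0,"gripper":0},{"translation":[-10,0,-40],"roll":0,"gripper":0},{"translation":[-25,20,-60],"roll":0,"gripper":0},{"translation":[-45,50,-60],"roll":0,"gripper":0},{"translation":[-69,85,-60],"roll":0,"gripper":0}]' >/dev/null
python3 -m creep '[{"translation":[0,0,0],"roll":0,"gripper":0},{"translation":[0,3,0],"roll":0,"gripper":0},{"translation":[0,3,40],"roll":0,"gripper":0},{"translation":[0,3,64],"roll":0,"gripper":0},{"translation":[0,3,64],"roll":0,"gripper":0}]'
```

```text
time: 17.13
position: [0.505, -0.4238, 0.1245]
tool_rot: [1.0, -0.015, -0.002, -0.003]
ft_force: [-0.2, 0.7, -0.4]
grip_width: 0.0005
grip_force: 0.0
```

```bash
python3 -m creep '[{"translation":[0,-18,-3],"roll":0,"gripper":0},{"translation":[0,-36,-3],"roll":0,"gripper":0},{"translation":[0,-54,-3],"roll":0,"gripper":0},{"translation":[0,-72,-3],"roll":0,"gripper":0},{"translation":[0,-90,-3],"roll":0,"gripper":0}]'
python3 -m creep '[{"translation":[0,-5,0],"roll":0,"gripper":0},{"translation":[0,-10,0],"roll":0,"gripper":0},{"translation":[0,-14,0],"roll":0,"gripper":0},{"translation":[0,-18,0],"roll":0,"gripper":0},{"translation":[0,-18,0],"roll":0,"gripper":0}]'
python3 -m creep '[{"translation":[0,-2,0],"roll":0,"gripper":0},{"translation":[0,-2,0],"roll":0,"gripper":0},{"translation":[0,-2,0],"roll":0,"gripper":0}]'
```

```text
time: 17.55
position: [0.5115, -0.3373, 0.1343]
tool_rot: [1.0, -0.015, 0.003, 0.003]
ft_force: [0.5, -1.1, -0.2]
grip_width: 0.0005
grip_force: 0.6
time: 17.97
position: [0.5096, -0.3187, 0.1313]
tool_rot: [1.0, -0.016, 0.001, 0.0]
ft_force: [0.3, -0.5, 1.3]
grip_width: 0.0006
grip_force: 0.4
time: 18.22
position: [0.5096, -0.3184, 0.1312]
tool_rot: [1.0, -0.016, 0.001, 0.001]
ft_force: [0.2, -4.3, 1.4]
grip_width: 0.0007
grip_force: 2.4
```

```bash
python3 -m creep '[{"translation":[0,-3,0],"roll":0,"gripper":0},{"translation":[0,-3,0],"roll":0,"gripper":0},{"translation":[0,-6,0],"roll":0,"gripper":0},{"translation":[0,-6,0],"roll":0,"gripper":0}]'
python3 -m creep '[{"translation":[0,12,0],"roll":0,"gripper":0},{"translation":[0,12,-40],"roll":0,"gripper":0},{"translation":[0,12,-80],"roll":0,"gripper":0},{"translation":[-40,12,-120],"roll":0,"gripper":0},{"translation":[-70,12,-120],"roll":0,"gripper":0}]'
python3 -m creep '[{"translation":[0,0,0],"roll":0,"gripper":0},{"translation":[0,0,0],"roll":0,"gripper":0},{"translation":[0,0,0],"roll":0,"gripper":0}]'
python3 - <<'E'
from h import *
c=cam('wrist');im=viewer.camera('wrist')
g=cv2.cvtColor(im,cv2.COLOR_BGR2GRAY); m=((g<60)*255).astype(np.uint8); m[230:]=0
n,l,s,ce=cv2.connectedComponentsWithStats(m)
for i in range(1,n):
  if s[i,4]>200 and ce[i][0]>250: print(s[i],ce[i],px2w(c,*ce[i],.141),px2w(c,*ce[i],.126))
for t,z in (('lever_tip',.126),('head_grip',.124),('tube0',.02)):
 for d in viewer.recognise('wrist',t):
  b=d['bbox'];print(t,d['p'],np.round(b),px2w(c,b[0]+b[2]/2,b[1]+b[3]/2,z))
plan([.5,-.15,.25],0)
cv2.imwrite('pics/s7.png',im)
E
```

```text
time: 18.55
position: [0.5102, -0.3171, 0.1321]
tool_rot: [1.0, -0.015, 0.002, 0.006]
ft_force: [-3.1, -14.3, 0.1]
grip_width: 0.0006
grip_force: 6.1
time: 18.97
position: [0.4422, -0.3219, 0.2546]
tool_rot: [1.0, -0.015, 0.004, 0.002]
ft_force: [-0.5, -0.8, 1.0]
grip_width: 0.0005
grip_force: 0.0
time: 19.22
position: [0.4389, -0.3198, 0.2502]
tool_rot: [1.0, -0.016, -0.0, -0.001]
ft_force: [0.6, -0.8, 0.5]
grip_width: 0.0005
grip_force: 0.0
[278  91  33  34 879] [293.93856655 107.3629124 ] [ 0.51043376 -0.29577081  0.141     ] [ 0.50995197 -0.29422715  0.126     ]
lever_tip 0.88 [276.  90.  88.  31.] [ 0.51083564 -0.31380434  0.126     ]
lever_tip 0.19 [278.   0. 114. 129.] [ 0.53853152 -0.32544894  0.126     ]
head_grip 0.97 [278.   0. 110. 129.] [ 0.53879958 -0.32392935  0.124     ]
tube0 0.91 [124.   2.  97.  43.] [ 0.58899754 -0.17006121  0.02      ]
tube0 0.55 [ 8. 52. 98. 45.] [ 0.54664884 -0.04628325  0.02      ]
T 19.4 pos [ 0.4397 -0.3201  0.2497] yaw -1.75 q6 0.77 F [ 0.  -0.1 -0.2] -> shift [  55.  -171.9   -0. ] roll -1.8
```

View pics/s7.png

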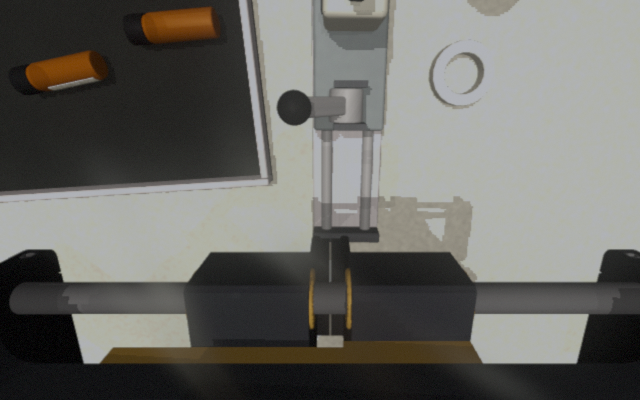

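The lever is locked: its ball is back at y = −0.294, as at the start, and the head is about 80 mm further along. Now I'll measure the tubes with code.

```bash
cat > tubes.py <<'E'
from h import *
def scan(save=None):
    c=cam('wrist'); im=viewer.camera('wrist'); o=telemetry.get_obs()
    if save: cv2.imwrite(save,im)
    hsv=cv2.cvtColor(im,cv2.COLOR_BGR2HSV); H,S,V=cv2.split(hsv)
    org=((H>3)&(H<18)&(S>140)&(V>60)).astype(np.uint8)
    wh=((S<90)&(V>120)).astype(np.uint8)
    n,l,s,ce=cv2.connectedComponentsWithStats(cv2.morphologyEx(org,cv2.MORPH_CLOSE,np.ones((5,5))))
    K,Rm,C=c; out=[]
    for i in range(1,n):
        if s[i,4]<250 or not .4<px2w(c,*ce[i],.02)[0]<.72: continue
        near=cv2.dilate((l==i).astype(np.uint8),np.ones((9,9)))
        lab=(wh&near).astype(np.uint8)
        full=((l==i)|(lab>0)).astype(np.uint8)
        pts=cv2.findNonZero(full)[:,0].astype(float)
        P=np.array([px2w(c,u,v,.02) for u,v in pts])[:,:2]
        (cx,cy),(w,h),an=cv2.minAreaRect((P*1e4).astype(np.float32))
        an=np.radians(an); a=np.array([np.cos(an),np.sin(an)]) if w>h else np.array([-np.sin(an),np.cos(an)])
        if a[1]<0:a=-a
        u=np.array([a[1],-a[0]])        # perpendicular, towards +x
        ctr0=np.array([cx,cy])/1e4; L=max(w,h)/1e4; W=min(w,h)/1e4
        ctr=ctr0-a*L/2+a*.0425          # orange end (-y), cap at +y
        q=cv2.findNonZero(lab); res=[]
        if q is not None:
            for (x,y) in q[:,0]:
                d=Rm@np.linalg.solve(K,[x,y,1.]); e=C-np.array([*ctr0,.02])
                dv=np.array([d[:2]@u,d[2]]); ev=np.array([e[:2]@u,e[2]])
                A=dv@dv;B=dv@ev;D=B*B-A*(ev@ev-.014**2)
                t=(-B-np.sqrt(max(D,0)))/A; pt=ev+t*dv; res.append(np.degrees(np.arctan2(pt[0],pt[1])))
        r=np.array(res)
        out.append(dict(ctr=ctr.round(4),head=round(np.degrees(np.arctan2(a[1],a[0])),1),L=round(L,3),W=round(W,3),org=int(s[i,4]),nlab=len(r),
            lab=np.percentile(r,[5,50,95]).round(0) if len(r) else None,row=int(ce[i][1]),col=int(ce[i][0])))
    for d in sorted(out,key=lambda d:-d['ctr'][1]): print(*[f"{k}={v}" for k,v in d.items()])
    print("T",o['time'],o['position'].round(3))
E
python3 -m creep '[{"translation":[50,-200,-50],"roll":-1.8,"gripper":45},{"translation":[50,-200,-50],"roll":-1.8,"gripper":45},{"translation":[50,-200,-50],"roll":-1.8,"gripper":45},{"translation":[50,-200,-50],"roll":-1.8,"gripper":45},{"translation":[50,-200,-50],"roll":-1.8,"gripper":45}]' >/dev/null
python3 -m creep '[{"translation":[0,-140,0],"roll":0,"gripper":45},{"translation":[0,-140,0],"roll":0,"gripper":45},{"translation":[0,-140,0],"roll":0,"gripper":45},{"translation":[0,-140,0],"roll":0,"gripper":45},{"translation":[0,-140,0],"roll":0,"gripper":45}]' >/dev/null
python3 -m creep '[{"translation":[0,0,0],"roll":0,"gripper":45},{"translation":[0,0,0],"roll":0,"gripper":45},{"translation":[0,0,0],"roll":0,"gripper":45}]'
python3 -c "
from tubes import *
scan('pics/u1.png')"
```

```text
time: 20.5
position: [0.4947, 0.0132, 0.2996]
tool_rot: [1.0, -0.001, -0.0, 0.0]
ft_force: [0.3, 0.0, -0.3]
grip_width: 0.0447
grip_force: 0.0
ctr=[0.531  0.2143] head=104.1 L=0.077 W=0.028 org=1422 nlab=30 lab=[-89. -76. -70.] row=130 col=165
ctr=[0.5837 0.0925] head=106.2 L=0.071 W=0.029 org=1473 nlab=76 lab=[56. 65. 84.] row=84 col=267
ctr=[ 0.5484 -0.0507] head=99.4 L=0.069 W=0.028 org=1305 nlab=84 lab=[-77. -60. -51.] row=114 col=390
ctr=[ 0.5873 -0.1759] head=92.5 L=0.071 W=0.028 org=1500 nlab=0 lab=None row=81 col=500
T 20.55 [0.495 0.013 0.3  ]
```

```bash
python3 -c "
from h import *
c=cam('top');print([px2w(c,u,v,.028).round(3) for u,v in((240,150),(410,148),(241,238),(414,232))])
plan([.628,-.178,.1],2.5)"
```

```text
[array([0.683, 0.28 , 0.028]), array([ 0.68 , -0.243,  0.028]), array([0.413, 0.276, 0.028]), array([ 0.423, -0.246,  0.028])]
T 20.6 pos [0.4947 0.0131 0.2996] yaw -0.1 q6 1.37 F [-0.2  0.  -0.1] -> shift [133.7 190.8 199.6] roll -2.6
```

```bash
python3 -m creep '[{"translation":[100,140,100],"roll":-2.6,"gripper":45},{"translation":[100,140,100],"roll":-2.6,"gripper":45},{"translation":[100,140,100],"roll":-2.6,"gripper":45},{"translation":[100,140,100],"roll":-2.6,"gripper":45},{"translation":[100,140,100],"roll":-2.6,"gripper":45}]' >/dev/null
python3 -m creep '[{"translation":[31,52,100],"roll":0,"gripper":45},{"translation":[31,52,100],"roll":0,"gripper":45},{"translation":[31,52,100],"roll":0,"gripper":45},{"translation":[31,52,100],"roll":0,"gripper":45},{"translation":[31,52,100],"roll":0,"gripper":45}]' >/dev/null
python3 -c "
from h import *
plan([.628,-.178,.029],2.5)"
```

```text
T 21.4 pos [ 0.6261 -0.1777  0.0971] yaw 2.42 q6 1.08 F [-0.7 -0.  -1. ] -> shift [ 2.2  0.6 68.1] roll -0.1
```

```bash
python3 -m creep '[{"translation":[2,0,25],"roll":0,"gripper":45},{"translation":[2,0,45],"roll":0,"gripper":45},{"translation":[2,0,60],"roll":0,"gripper":45},{"translation":[2,0,67],"roll":0,"gripper":45},{"translation":[2,0,67],"roll":0,"gripper":45}]'
python3 -m creep '[{"translation":[-5,0,0],"roll":0,"gripper":45},{"translation":[-10,0,0],"roll":0,"gripper":45},{"translation":[-14,0,0],"roll":0,"gripper":45},{"translation":[-18,0,0],"roll":0,"gripper":45},{"translation":[-22,0,0],"roll":0,"gripper":45}]'
python3 -m creep '[{"translation":[-5,0,0],"roll":0,"gripper":45},{"translation":[-10,0,0],"roll":0,"gripper":45},{"translation":[-15,0,0],"roll":0,"gripper":45},{"translation":[-20,0,0],"roll":0,"gripper":45},{"translation":[-24,0,0],"roll":0,"gripper":45}]'
```

```text
time: 21.8
position: [0.6292, -0.1756, 0.0333]
tool_rot: [1.0, 0.023, -0.0, -0.0]
ft_force: [0.1, 0.4, 0.4]
grip_width: 0.0451
grip_force: 0.0
time: 22.22
position: [0.6076, -0.1773, 0.0338]
tool_rot: [1.0, 0.023, 0.001, 0.0]
ft_force: [0.3, 0.2, 0.1]
grip_width: 0.0452
grip_force: 0.0
time: 22.63
position: [0.5829, -0.1781, 0.0328]
tool_rot: [1.0, 0.023, -0.0, -0.0]
ft_force: [0.2, 0.4, 0.3]
grip_width: 0.0448
grip_force: 0.0
```

Back away, rise, and look (the camera must be clear of the fingers).

```bash
python3 -m creep '[{"translation":[8,0,0],"roll":0,"gripper":45},{"translation":[14,0,-20],"roll":0,"gripper":45},{"translation":[-20,0,-60],"roll":0,"gripper":45},{"translation":[-55,0,-100],"roll":0,"gripper":45},{"translation":[-80,0,-140],"roll":0,"gripper":45}]' >/dev/null
python3 -m creep '[{"translation":[-20,0,-40],"roll":0,"gripper":45},{"translation":[-20,0,-40],"roll":0,"gripper":45},{"translation":[-20,0,-40],"roll":0,"gripper":45},{"translation":[-20,0,-40],"roll":0,"gripper":45}]' >/dev/null
python3 -c "
from tubes import *
scan('pics/u2.png')"
```

```text
ctr=[0.5856 0.0858] head=105.7 L=0.067 W=0.029 org=2394 nlab=96 lab=[48. 55. 68.] row=71 col=31
ctr=[ 0.5484 -0.0509] head=99.7 L=0.076 W=0.028 org=2509 nlab=165 lab=[-76. -60. -51.] row=122 col=189
ctr=[ 0.5525 -0.1723] head=92.6 L=0.069 W=0.027 org=1519 nlab=499 lab=[-17.   4.  36.] row=127 col=328
T 23.4333 [ 0.5   -0.182  0.189]
```

Run:
```python
import cv2,numpy as np
im=cv2.imread('pics/u2.png'); H,S,V=cv2.split(cv2.cvtColor(im,cv2.COLOR_BGR2HSV))
for col in (300,315,330,345,360):
  print(col,[f"{r}:{H[r,col]},{S[r,col]},{V[r,col]}" for r in range(104,152,2)])
```

```text
300 ['104:8,18,56', '106:15,19,55', '108:30,19,54', '110:11,47,60', '112:14,192,121', '114:14,202,143', '116:15,210,153', '118:15,202,159', '120:15,206,165', '122:15,200,170', '124:15,201,169', '126:15,202,168', '128:15,206,166', '130:15,202,165', '132:15,205,158', '134:14,199,151', '136:14,196,142', '138:13,194,130', '140:14,193,111', '142:12,174,85', '144:6,25,52', '146:24,25,52', '148:20,14,55', '150:10,15,52']
315 ['104:23,18,56', '106:18,22,57', '108:40,14,55', '110:16,46,61', '112:13,181,120', '114:14,198,139', '116:14,199,151', '118:13,92,174', '120:113,5,217', '122:100,4,215', '124:111,8,219', '126:111,8,219', '128:108,6,217', '130:105,5,216', '132:60,1,210', '134:13,144,158', '136:14,197,145', '138:13,192,133', '140:13,186,114', '142:12,162,88', '144:20,16,48', '146:15,10,53', '148:24,22,58', '150:12,22,58']
330 ['104:38,19,55', '106:23,19,55', '108:21,32,56', '110:12,41,62', '112:13,182,118', '114:13,188,140', '116:14,190,150', '118:13,89,172', '120:110,7,218', '122:111,8,219', '124:113,9,220', '126:113,9,219', '128:107,8,218', '130:108,6,217', '132:120,5,213', '134:14,145,
[... 257 characters left out ...]
148', '118:13,88,173', '120:108,6,216', '122:98,5,216', '124:113,9,220', '126:111,8,219', '128:110,7,218', '130:102,6,217', '132:90,1,211', '134:13,143,161', '136:14,192,149', '138:13,185,138', '140:13,178,122', '142:12,154,96', '144:8,20,51', '146:30,13,58', '148:20,13,59', '150:23,17,60']
360 ['104:30,4,62', '106:15,8,63', '108:23,16,63', '110:14,40,70', '112:12,159,120', '114:13,170,135', '116:13,184,147', '118:13,89,170', '120:105,5,215', '122:110,7,219', '124:110,7,218', '126:113,9,220', '128:105,5,217', '130:105,5,216', '132:114,6,215', '134:13,138,164', '136:14,182,151', '138:13,175,141', '140:13,175,124', '142:11,149,99', '144:15,29,52', '146:23,16,62', '148:30,16,64', '150:45,9,60']
```

```bash
python3 -c "
from h import *
plan([.507,-.0576,.06],9.5)"
```

```text
T 23.4 pos [ 0.5002 -0.1819  0.1895] yaw 2.62 q6 0.97 F [ 0.2 -0.6 -0.3] -> shift [  12.5 -123.8  129.5] roll -6.9
```

```bash
python3 -m creep '[{"translation":[12,-40,10],"roll":-6.9,"gripper":45},{"translation":[12,-80,30],"roll":-6.9,"gripper":45},{"translation":[12,-110,60],"roll":-6.9,"gripper":45},{"translation":[12,-124,90],"roll":-6.9,"gripper":45},{"translation":[12,-124,125],"roll":-6.9,"gripper":45}]' >/dev/null
python3 -m creep '[{"translation":[0,0,10],"roll":0,"gripper":45},{"translation":[0,0,20],"roll":0,"gripper":45},{"translation":[0,0,32],"roll":0,"gripper":45},{"translation":[0,0,32],"roll":0,"gripper":45},{"translation":[0,0,32],"roll":0,"gripper":45}]' 
python3 -c "
from tubes import *
scan('pics/u3.png'); plan([.5484-.986*.0235,-.0507-.165*.0235,.03],9.5)"
```

```text
time: 24.27
position: [0.5066, -0.0583, 0.0332]
tool_rot: [0.997, 0.082, 0.0, 0.0]
ft_force: [-0.0, 1.0, 0.3]
grip_width: 0.0447
grip_force: 0.0
ctr=[0.5932 0.1084] head=102.4 L=0.025 W=0.004 org=348 nlab=46 lab=[-11. -10.  -9.] row=3 col=25
ctr=[0.5836 0.0862] head=105.9 L=0.054 W=0.026 org=4573 nlab=0 lab=None row=47 col=68
ctr=[ 0.5488 -0.0527] head=99.5 L=0.076 W=0.032 org=6333 nlab=874 lab=[-71. -48.  98.] row=176 col=343
ctr=[ 0.551 -0.16 ] head=95.5 L=0.055 W=0.032 org=3220 nlab=846 lab=[-69.  -1. 101.] row=209 col=581
T 24.3167 [ 0.507 -0.058  0.034]
T 24.3 pos [ 0.5068 -0.0584  0.0338] yaw 9.46 q6 1.07 F [ 0.7  0.5 -0.3] -> shift [18.8 -0.7  3.8] roll -0.0
```

```bash
python3 -m creep '[{"translation":[4,0,3],"roll":0,"gripper":45},{"translation":[8,0,3],"roll":0,"gripper":45},{"translation":[11,0,3],"roll":0,"gripper":45},{"translation":[14,0,3],"roll":0,"gripper":45},{"translation":[17,0,3],"roll":0,"gripper":45}]' >/dev/null
python3 -m creep '[{"translation":[2,0,0],"roll":0,"gripper":45},{"translation":[4,0,0],"roll":0,"gripper":45},{"translation":[6,0,0],"roll":0,"gripper":45},{"translation":[8,0,0],"roll":0,"gripper":45},{"translation":[10,0,0],"roll":0,"gripper":45}]' 
python3 -c "
from tubes import *
scan('pics/u4.png'); 
im=cv2.imread('pics/u4.png'); H,S,V=cv2.split(cv2.cvtColor(im,cv2.COLOR_BGR2HSV))
for col in (320,345): print(col,[f'{r}:{H[r,col]},{S[r,col]},{V[r,col]}' for r in range(100,240,5)])"
```

```text
time: 25.15
position: [0.5327, -0.0531, 0.0302]
tool_rot: [0.997, 0.083, -0.0, -0.0]
ft_force: [0.5, -0.5, 0.3]
grip_width: 0.0449
grip_force: 0.0
ctr=[0.5854 0.0864] head=106.0 L=0.06 W=0.029 org=4498 nlab=343 lab=[57. 64. 81.] row=107 col=75
ctr=[ 0.5577 -0.0499] head=99.5 L=0.075 W=0.031 org=5837 nlab=574 lab=[-39. -18.  20.] row=209 col=343
ctr=[ 0.5539 -0.1547] head=92.5 L=0.051 W=0.025 org=2070 nlab=209 lab=[-19.  22.  48.] row=251 col=576
T 25.2 [ 0.533 -0.053  0.03 ]
320 ['100:36,13,99', '105:23,10,99', '110:25,15,101', '115:30,10,103', '120:26,17,105', '125:17,18,101', '130:20,22,104', '135:21,17,103', '140:15,19,105', '145:17,22,105', '150:18,29,104', '155:11,26,107', '160:13,33,108', '165:13,32,111', '170:12,39,112', '175:14,45,114', '180:11,48,117', '185:13,108,128', '190:16,190,203', '195:17,198,223', '200:17,195,237', '205:18,187,248', '210:18,169,255', '215:19,161,255', '220:19,167,255', '225:18,178,255', '230:17,179,248', '235:18,66,255']
345 ['100:25,15,100', '105:24,13,100', '110:23,10,101', '115:26,18,102', '120:30,13,102', '125:30,12,103', '130:15,20,103', '135:20,15,102', '140:10,22,106', '145:15,24,105', '150:19,27,105', '155:15,29,107', '160:15,28,109', '165:15,36,113', '170:13,36,112', '175:12,44,115', '180:11,48,116', '185:12,104,130', '190:16,189,200', '195:17,193,222', '200:17,193,235', '205:18,194,244', '210:18,179,255', '215:19,168,255', '220:19,166,255', '225:18,180,255', '230:17,184,249', '235:18,65,255']
```

```bash
sed -i 's/(H<18)/(H<22)/; s/(V>120)/(V>150)/' tubes.py
cat > live.py <<'E'
from h import *
def live(cols=(320,330,345,355),save=None):
    "tube ahead of the fingers (tool +x): axis distance from TCP along tool x, label edge angles (deg, + = ahead)"
    c=cam('wrist'); im=viewer.camera('wrist'); o=telemetry.get_obs()
    if save: cv2.imwrite(save,im)
    H,S,V=cv2.split(cv2.cvtColor(im,cv2.COLOR_BGR2HSV)); K,Rm,C=c
    M=R.from_quat(o['tool_rot']).as_matrix(); u=M[:2,0]/np.linalg.norm(M[:2,0])
    for x in cols:
        org=(S[:,x]>120)&(H[:,x]<25)&(V[:,x]>80); wh=(S[:,x]<90)&(V[:,x]>150)
        rr=np.where(org|wh)[0]; rr=rr[(rr>5)&(rr<275)]
        runs=[g for g in np.split(rr,np.where(np.diff(rr)>2)[0]+1) if len(g)>8 and org[g].sum()>4]
        if not runs: print(x,'none'); continue
        g=runs[-1]; 
        def ray(r):
            d=Rm@np.linalg.solve(K,[x,r,1.]); return np.array([d[:2]@u,d[2]])
        e=np.array([(C[:2]-o['position'][:2])@u,C[2]]); d=ray(g[0]-.5); d/=np.linalg.norm(d)
        nrm=np.array([d[1],-d[0]]); nrm*=-np.sign(nrm[0])      # towards -u side
        t=(.02-.014*nrm[1]-e[1])/d[1]; ax=e+t*d+.014*nrm
        w=g[wh[g]]; an=[]
        for r in ((w[0]-.5,w[-1]+.5) if len(w)>1 else ()):
            d=ray(r); ev=e-ax; A=d@d;B=d@ev;D=B*B-A*(ev@ev-.014**2); t=(-B-np.sqrt(max(D,0)))/A; p=ev+t*d
            an.append(round(float(np.degrees(np.arctan2(p[0],p[1]))),1))
        print(x,'rows',g[0],g[-1],'axis ahead mm',round(ax[0]*1000,1),'label',(w[0],w[-1]) if len(w) else None,an)
    print(o['time'],o['position'].round(4),o['ft_force'].round(1))
E
python3 -c "
from live import *
live()"
```

```text
320 rows 185 246 axis ahead mm 26.5 label (np.int64(232), np.int64(246)) [-11.5, -65.5]
330 rows 184 246 axis ahead mm 26.9 label (np.int64(232), np.int64(246)) [-13.7, -65.5]
345 rows 185 245 axis ahead mm 26.5 label (np.int64(232), np.int64(245)) [-11.5, -65.7]
355 rows 185 245 axis ahead mm 26.5 label (np.int64(232), np.int64(245)) [-11.5, -65.7]
25.25 [ 0.5331 -0.0532  0.0302] [ 1.3  0.2 -0.9]
```

```bash
python3 -m creep '[{"translation":[2,0,0],"roll":0,"gripper":45},{"translation":[4,0,0],"roll":0,"gripper":45},{"translation":[5,0,0],"roll":0,"gripper":45},{"translation":[6,0,0],"roll":0,"gripper":45},{"translation":[7,0,0],"roll":0,"gripper":45}]' >/dev/null
python3 -c "
from live import *
live()"
```

```text
320 rows 186 274 axis ahead mm 25.5 label (np.int64(221), np.int64(274)) [11.2, -61.0]
330 rows 186 245 axis ahead mm 25.5 label (np.int64(221), np.int64(245)) [11.2, -53.5]
345 rows 186 245 axis ahead mm 25.5 label (np.int64(221), np.int64(245)) [11.2, -53.6]
355 rows 186 245 axis ahead mm 25.5 label (np.int64(221), np.int64(245)) [11.2, -53.6]
25.7167 [ 0.5398 -0.052   0.0302] [0.1 0.1 0.3]
```

```bash
python3 -m creep '[{"translation":[1,0,0],"roll":0,"gripper":45},{"translation":[2,0,0],"roll":0,"gripper":45},{"translation":[2.5,0,0],"roll":0,"gripper":45},{"translation":[2.5,0,0],"roll":0,"gripper":45}]' >/dev/null
python3 -c "
from live import *
live(cols=(330,345))"
python3 -m creep '[{"translation":[-10,0,0],"roll":0,"gripper":45},{"translation":[-20,0,-20],"roll":0,"gripper":45},{"translation":[-20,0,-60],"roll":0,"gripper":45},{"translation":[-20,0,-100],"roll":0,"gripper":45},{"translation":[-20,0,-140],"roll":0,"gripper":45}]' >/dev/null
python3 -m creep '[{"translation":[-40,-40,0],"roll":0,"gripper":45},{"translation":[-40,-80,0],"roll":0,"gripper":45},{"translation":[-40,-100,0],"roll":0,"gripper":45},{"translation":[-40,-100,0],"roll":0,"gripper":45},{"translation":[-40,-100,0],"roll":0,"gripper":45}]' >/dev/null
python3 -c "
from tubes import *
scan('pics/u5.png'); plan([.5,.2,.1],14)"
```

```text
330 rows 186 240 axis ahead mm 25.9 label (np.int64(214), np.int64(240)) [23.3, -31.1]
345 rows 187 243 axis ahead mm 25.4 label (np.int64(214), np.int64(240)) [25.2, -28.1]
26.1 [ 0.542  -0.0515  0.0302] [ 0.1  0.1 -0.1]
ctr=[0.5312 0.2138] head=104.0 L=0.079 W=0.028 org=3488 nlab=40 lab=[-93. -84. -79.] row=72 col=130
ctr=[0.5835 0.0924] head=105.8 L=0.07 W=0.029 org=3516 nlab=118 lab=[54. 60. 71.] row=29 col=297
ctr=[ 0.5687 -0.05  ] head=99.7 L=0.071 W=0.027 org=1885 nlab=575 lab=[-34. -11.  19.] row=82 col=466
ctr=[ 0.5522 -0.1693] head=92.6 L=0.063 W=0.028 org=1407 nlab=391 lab=[-17.  -3.  34.] row=132 col=602
T 26.9833 [0.466 0.037 0.17 ]
T 27.0 pos [0.4659 0.0373 0.1703] yaw 9.6 q6 1.24 F [ 0.7 -0.3  0.9] -> shift [  60.7 -154.8   70.2] roll -4.4
```

```bash
python3 -m creep '[{"translation":[52,-159,70],"roll":-4.4,"gripper":45},{"translation":[52,-159,70],"roll":-4.4,"gripper":45},{"translation":[52,-159,70],"roll":-4.4,"gripper":45},{"translation":[52,-159,70],"roll":-4.4,"gripper":45},{"translation":[52,-159,70],"roll":-4.4,"gripper":45}]' >/dev/null
python3 -c "
from h import *
plan([.4903,.2038,.03],14)"
```

```text
T 27.4 pos [0.4923 0.2051 0.098 ] yaw 13.97 q6 1.51 F [-0.2  0.9 -0.2] -> shift [-2.2  0.8 68. ] roll -0.0
```

```bash
python3 -m creep '[{"translation":[-2,0,25],"roll":0,"gripper":45},{"translation":[-2,0,45],"roll":0,"gripper":45},{"translation":[-2,0,60],"roll":0,"gripper":45},{"translation":[-2,0,68],"roll":0,"gripper":45},{"translation":[-2,0,68],"roll":0,"gripper":45}]' >/dev/null
python3 -m creep '[{"translation":[6,0,0],"roll":0,"gripper":45},{"translation":[12,0,0],"roll":0,"gripper":45},{"translation":[16,0,0],"roll":0,"gripper":45},{"translation":[19,0,0],"roll":0,"gripper":45},{"translation":[22,0,0],"roll":0,"gripper":45}]' >/dev/null
python3 -m creep '[{"translation":[3,0,0],"roll":0,"gripper":45},{"translation":[6,0,0],"roll":0,"gripper":45},{"translation":[8,0,0],"roll":0,"gripper":45},{"translation":[10,0,0],"roll":0,"gripper":45},{"translation":[11,0,0],"roll":0,"gripper":45}]' 
python3 -c "
from live import *
live()"
```

```text
time: 28.65
position: [0.5216, 0.2101, 0.0322]
tool_rot: [0.993, 0.121, 0.0, -0.0]
ft_force: [0.1, -0.4, 0.4]
grip_width: 0.0454
grip_force: 0.0
320 rows 184 243 axis ahead mm 26.2 label (np.int64(237), np.int64(243)) [-27.4, -66.0]
330 rows 184 243 axis ahead mm 26.2 label (np.int64(237), np.int64(243)) [-27.4, -66.0]
345 rows 184 243 axis ahead mm 26.2 label (np.int64(237), np.int64(243)) [-27.4, -66.0]
355 rows 184 243 axis ahead mm 26.2 label (np.int64(237), np.int64(243)) [-27.4, -66.0]
28.7 [0.5218 0.2101 0.0322] [-0.4 -0.7  0.4]
```

```bash
python3 -m creep '[{"translation":[3,0,0],"roll":0,"gripper":45},{"translation":[6,0,0],"roll":0,"gripper":45},{"translation":[8,0,0],"roll":0,"gripper":45},{"translation":[10,0,0],"roll":0,"gripper":45},{"translation":[10,0,0],"roll":0,"gripper":45}]' >/dev/null
python3 -c "
from live import *
live(cols=(330,345))"
```

```text
330 rows 184 241 axis ahead mm 26.7 label (np.int64(217), np.int64(239)) [13.6, -37.1]
345 rows 184 241 axis ahead mm 26.7 label (np.int64(217), np.int64(239)) [13.6, -37.1]
29.1667 [0.5315 0.2124 0.0322] [0.3 0.4 0.2]
```

```bash
python3 -m creep '[{"translation":[1,0,0],"roll":0,"gripper":45},{"translation":[2,0,0],"roll":0,"gripper":45},{"translation":[2.8,0,0],"roll":0,"gripper":45},{"translation":[2.8,0,0],"roll":0,"gripper":45}]' >/dev/null
python3 -c "
from live import *
live(cols=(330,345))"
python3 -m creep '[{"translation":[-10,0,0],"roll":0,"gripper":45},{"translation":[-20,0,-20],"roll":0,"gripper":45},{"translation":[-30,0,-60],"roll":0,"gripper":45},{"translation":[-40,0,-100],"roll":0,"gripper":45},{"translation":[-40,0,-140],"roll":0,"gripper":45}]' >/dev/null
python3 -m creep '[{"translation":[0,70,0],"roll":0,"gripper":45},{"translation":[0,70,-30],"roll":0,"gripper":45},{"translation":[0,70,-30],"roll":0,"gripper":45},{"translation":[0,70,-30],"roll":0,"gripper":45},{"translation":[0,70,-30],"roll":0,"gripper":45}]' >/dev/null
python3 -c "
from tubes import *
scan('pics/u6.png'); plan([.63,.1,.1],-164)"
```

```text
330 rows 185 242 axis ahead mm 25.9 label (np.int64(214), np.int64(238)) [20.8, -30.3]
345 rows 185 242 axis ahead mm 25.9 label (np.int64(214), np.int64(238)) [20.8, -30.3]
29.55 [0.5339 0.2131 0.0322] [0.9 0.1 0.7]
ctr=[0.5584 0.2242] head=103.9 L=0.071 W=0.027 org=1527 nlab=453 lab=[-36. -20.  15.] row=106 col=255
ctr=[0.5842 0.0896] head=105.7 L=0.07 W=0.028 org=2286 nlab=104 lab=[66. 75. 91.] row=117 col=407
ctr=[ 0.4179 -0.0031] head=22.4 L=0.075 W=0.019 org=602 nlab=0 lab=None row=297 col=438
ctr=[ 0.5689 -0.0534] head=99.5 L=0.074 W=0.028 org=1308 nlab=463 lab=[-31.  -6.  20.] row=167 col=541
ctr=[ 0.5786 -0.1553] head=11.1 L=0.03 W=0.021 org=330 nlab=0 lab=None row=213 col=633
T 30.4333 [0.511 0.136 0.201]
T 30.4 pos [0.5106 0.136  0.2013] yaw 13.92 q6 1.38 F [-0.7  0.1  0.9] -> shift [107.5  63.8 101. ] roll 177.9
```

```bash
R='python3 -m creep'; 
python3 -m creep '[{"translation":[0,0,0],"roll":-35.5,"gripper":45},{"translation":[0,0,0],"roll":-35.5,"gripper":45},{"translation":[0,0,0],"roll":-35.5,"gripper":45},{"translation":[0,0,0],"roll":-35.5,"gripper":45},{"translation":[0,0,0],"roll":-35.5,"gripper":45}]' >/dev/null
python3 -m creep '[{"translation":[0,0,0],"roll":-35.5,"gripper":45},{"translation":[0,0,0],"roll":-35.5,"gripper":45},{"translation":[0,0,0],"roll":-35.5,"gripper":45},{"translation":[0,0,0],"roll":-35.5,"gripper":45},{"translation":[0,0,0],"roll":-35.5,"gripper":45}]' >/dev/null
python3 -m creep '[{"translation":[0,0,0],"roll":-35.5,"gripper":45},{"translation":[0,0,0],"roll":-35.5,"gripper":45},{"translation":[0,0,0],"roll":-35.5,"gripper":45},{"translation":[0,0,0],"roll":-35.5,"gripper":45},{"translation":[0,0,0],"roll":-35.5,"gripper":45}]' >/dev/null
python3 -m creep '[{"translation":[0,0,0],"roll":-35.5,"gripper":45},{"translation":[0,0,0],"roll":-35.5,"gripper":45},{"translation":[0,0,0],"roll":-35.5,"gripper":45},{"translation":[0,0,0],"roll":-35.5,"gripper":45},{"translation":[0,0,0],"roll":-35.5,"gripper":45}]' >/dev/null
python3 -m creep '[{"translation":[0,0,0],"roll":-35.5,"gripper":45},{"translation":[0,0,0],"roll":-35.5,"gripper":45},{"translation":[0,0,0],"roll":-35.5,"gripper":45},{"translation":[0,0,0],"roll":-35.5,"gripper":45},{"translation":[0,0,0],"roll":-35.5,"gripper":45}]' >/dev/null
python3 -c "
from h import *
plan([.6244,.1014,.1],-164.3)"
```

```text
T 32.5 pos [0.5103 0.1367 0.2006] yaw -168.14 q6 -1.73 F [-0.4  0.8 -0.4] -> shift [-104.8  -58.1  100.2] roll -3.8
```

```bash
python3 -m creep '[{"translation":[-40,-20,0],"roll":-3.8,"gripper":45},{"translation":[-75,-40,20],"roll":-3.8,"gripper":45},{"translation":[-105,-58,60],"roll":-3.8,"gripper":45},{"translation":[-105,-58,100],"roll":-3.8,"gripper":45},{"translation":[-105,-58,100],"roll":-3.8,"gripper":45}]' >/dev/null
python3 -c "
from tubes import *
scan(); plan([.6244,.1014,.031],-164.3)"
```

```text
ctr=[0.6895 0.255 ] head=105.1 L=0.104 W=0.021 org=2613 nlab=89 lab=[-72. -51. -36.] row=351 col=514
ctr=[0.5586 0.2203] head=104.1 L=0.081 W=0.027 org=3135 nlab=702 lab=[-33.  -9.  19.] row=171 col=529
ctr=[0.6779 0.1978] head=25.0 L=0.049 W=0.012 org=496 nlab=0 lab=None row=295 col=438
ctr=[0.5839 0.0912] head=105.8 L=0.071 W=0.029 org=4801 nlab=152 lab=[54. 60. 77.] row=156 col=321
ctr=[0.717  0.0447] head=3.9 L=0.052 W=0.014 org=560 nlab=33 lab=[-38. -34. -31.] row=298 col=221
ctr=[ 0.5687 -0.0536] head=99.3 L=0.075 W=0.027 org=3552 nlab=842 lab=[-31.  -4.  21.] row=68 col=98
T 32.9833 [0.622 0.1   0.095]
T 33.0 pos [0.622  0.1    0.0947] yaw -164.78 q6 -1.85 F [ 0.2 -0.1 -2.1] -> shift [-3.5  0.5 63.6] roll -0.5
```

```bash
python3 -m creep '[{"translation":[-3,0,25],"roll":0,"gripper":45},{"translation":[-3,0,45],"roll":0,"gripper":45},{"translation":[-3,0,58],"roll":0,"gripper":45},{"translation":[-3,0,63],"roll":0,"gripper":45},{"translation":[-3,0,63],"roll":0,"gripper":45}]' >/dev/null
python3 -m creep '[{"translation":[6,0,0],"roll":0,"gripper":45},{"translation":[12,0,0],"roll":0,"gripper":45},{"translation":[16,0,0],"roll":0,"gripper":45},{"translation":[19,0,0],"roll":0,"gripper":45},{"translation":[22,0,0],"roll":0,"gripper":45}]' >/dev/null
python3 -m creep '[{"translation":[3,0,0],"roll":0,"gripper":45},{"translation":[6,0,0],"roll":0,"gripper":45},{"translation":[8,0,0],"roll":0,"gripper":45},{"translation":[10,0,0],"roll":0,"gripper":45},{"translation":[10,0,0],"roll":0,"gripper":45}]' 
python3 -c "
from live import *
live()"
```

```text
time: 34.23
position: [0.5977, 0.0917, 0.0391]
tool_rot: [-0.132, 0.991, 0.0, -0.0]
ft_force: [0.1, -0.5, -0.7]
grip_width: 0.0453
grip_force: 0.0
320 rows 178 241 axis ahead mm 26.4 label (np.int64(229), np.int64(241)) [-28.7, -66.3]
330 rows 178 237 axis ahead mm 26.4 label (np.int64(229), np.int64(237)) [-28.7, -67.0]
345 rows 178 237 axis ahead mm 26.4 label (np.int64(228), np.int64(237)) [-25.9, -67.0]
355 rows 178 237 axis ahead mm 26.4 label (np.int64(228), np.int64(237)) [-25.9, -67.0]
34.2833 [0.598  0.0918 0.0392] [-0.3  0.3 -0.8]
```

```bash
python3 -m creep '[{"translation":[-6,0,0],"roll":0,"gripper":45},{"translation":[-6,0,8],"roll":0,"gripper":45},{"translation":[-6,0,8],"roll":0,"gripper":45},{"translation":[-2,0,8],"roll":0,"gripper":45},{"translation":[2,0,8],"roll":0,"gripper":45}]' >/dev/null
python3 -m creep '[{"translation":[2,0,0],"roll":0,"gripper":45},{"translation":[4,0,0],"roll":0,"gripper":45},{"translation":[6,0,0],"roll":0,"gripper":45},{"translation":[7,0,0],"roll":0,"gripper":45},{"translation":[7,0,0],"roll":0,"gripper":45}]'
python3 -c "
from live import *
live(cols=(330,345))"
```

```text
time: 35.12
position: [0.5893, 0.0894, 0.0313]
tool_rot: [-0.132, 0.991, 0.0, -0.0]
ft_force: [0.7, -0.7, 0.8]
grip_width: 0.0452
grip_force: 0.0
330 rows 182 274 axis ahead mm 26.2 label (np.int64(218), np.int64(274)) [8.5, -61.0]
345 rows 182 242 axis ahead mm 26.2 label (np.int64(218), np.int64(242)) [8.5, -66.1]
35.1667 [0.5895 0.0894 0.0314] [ 0.1 -0.3  1.1]
```

```bash
python3 -m creep '[{"translation":[1,0,0],"roll":0,"gripper":45},{"translation":[2,0,0],"roll":0,"gripper":45},{"translation":[3,0,0],"roll":0,"gripper":45},{"translation":[4,0,0],"roll":0,"gripper":45},{"translation":[4,0,0],"roll":0,"gripper":45}]' >/dev/null
python3 -c "
from live import *
live(cols=(330,345))"
```

```text
330 rows 185 274 axis ahead mm 24.7 label (np.int64(213), np.int64(274)) [22.9, -61.0]
345 rows 185 244 axis ahead mm 24.7 label (np.int64(213), np.int64(244)) [22.9, -57.3]
35.6333 [0.5855 0.0884 0.0312] [-0.2  0.2 -0. ]
```

```bash
python3 -m creep '[{"translation":[-10,0,0],"roll":0,"gripper":45},{"translation":[-20,0,-20],"roll":0,"gripper":45},{"translation":[-20,0,-60],"roll":-4,"gripper":45},{"translation":[-20,15,-100],"roll":-8,"gripper":45},{"translation":[-20,30,-140],"roll":-12,"gripper":45}]' >/dev/null
python3 -m creep '[{"translation":[0,0,0],"roll":0,"gripper":45},{"translation":[0,0,0],"roll":0,"gripper":45},{"translation":[0,0,0],"roll":0,"gripper":45}]' >/dev/null
python3 -c "
from tubes import *
scan('pics/u7.png'); plan([.6,-.17,.17],-177.5)"
```

```text
ctr=[0.7006 0.2921] head=118.3 L=0.198 W=0.031 org=3688 nlab=94 lab=[-87. -60. -34.] row=352 col=489
ctr=[0.6542 0.2686] head=35.8 L=0.067 W=0.017 org=624 nlab=0 lab=None row=298 col=438
ctr=[0.5583 0.2222] head=104.0 L=0.076 W=0.028 org=1633 nlab=553 lab=[-31.  -5.  19.] row=198 col=444
ctr=[0.5605 0.0847] head=105.3 L=0.07 W=0.028 org=1872 nlab=571 lab=[-18.   2.  30.] row=127 col=302
ctr=[ 0.5686 -0.0518] head=99.4 L=0.072 W=0.027 org=2075 nlab=708 lab=[-31.  -4.  20.] row=57 col=143
T 36.35 [0.596 0.122 0.168]
T 36.4 pos [0.5963 0.1217 0.1681] yaw -152.82 q6 -2.03 F [-1.2 -0.4 -0.2] -> shift [ 129.9 -261.2   -1.8] roll 24.7
```

```bash
python3 -m creep '[{"translation":[65,-130,0],"roll":24.7,"gripper":45},{"translation":[65,-130,0],"roll":24.7,"gripper":45},{"translation":[65,-130,0],"roll":24.7,"gripper":45},{"translation":[65,-130,0],"roll":24.7,"gripper":45},{"translation":[65,-130,0],"roll":24.7,"gripper":45}]' >/dev/null
python3 -c "
from h import *
plan([.595,-.172,.17],-177.5)"
```

```text
T 36.8 pos [ 0.5983 -0.0286  0.167 ] yaw -177.94 q6 -1.84 F [-1.1  0.3 -1.3] -> shift [   8.5 -143.2   -2.8] roll -0.4
```

```bash
python3 -m creep '[{"translation":[3,-143,0],"roll":0,"gripper":45},{"translation":[3,-143,0],"roll":0,"gripper":45},{"translation":[3,-143,0],"roll":0,"gripper":45},{"translation":[3,-143,0],"roll":0,"gripper":45},{"translation":[3,-143,0],"roll":0,"gripper":45}]' >/dev/null
python3 -m creep '[{"translation":[0,0,0],"roll":0,"gripper":45},{"translation":[0,0,0],"roll":0,"gripper":45}]' >/dev/null
python3 -c "
from tubes import *
scan('pics/u8.png'); plan([.595,-.172,.032],-177.5)"
```

```text
ctr=[0.5619 0.0801] head=104.9 L=0.057 W=0.029 org=1567 nlab=402 lab=[-21.   1.  31.] row=157 col=600
ctr=[ 0.5675 -0.0468] head=99.4 L=0.075 W=0.028 org=1824 nlab=542 lab=[-30.  -6.  21.] row=156 col=463
ctr=[ 0.7131 -0.0555] head=9.9 L=0.066 W=0.017 org=611 nlab=0 lab=None row=298 col=438
ctr=[ 0.5525 -0.1733] head=92.5 L=0.07 W=0.028 org=1922 nlab=492 lab=[-16.  -3.  31.] row=129 col=314
ctr=[ 0.7035 -0.2583] head=171.4 L=0.065 W=0.018 org=573 nlab=26 lab=[37. 43. 49.] row=300 col=220
T 37.4 [ 0.601 -0.165  0.168]
T 37.4 pos [ 0.6014 -0.1645  0.1681] yaw -177.41 q6 -2.06 F [0.2 0.1 0.2] -> shift [  6.4  -7.5 136.1] roll 0.1
```

```bash
python3 -m creep '[{"translation":[6,-7,35],"roll":0,"gripper":45},{"translation":[6,-7,70],"roll":0,"gripper":45},{"translation":[6,-7,105],"roll":0,"gripper":45},{"translation":[6,-7,130],"roll":0,"gripper":45},{"translation":[6,-7,136],"roll":0,"gripper":45}]' >/dev/null
python3 -m creep '[{"translation":[4,0,0],"roll":0,"gripper":45},{"translation":[8,0,0],"roll":0,"gripper":45},{"translation":[12,0,0],"roll":0,"gripper":45},{"translation":[15,0,0],"roll":0,"gripper":45},{"translation":[15,0,0],"roll":0,"gripper":45}]' 
python3 -c "
from live import *
live(cols=(330,345))"
```

```text
time: 38.23
position: [0.5815, -0.1746, 0.035]
tool_rot: [-0.022, 1.0, -0.0, 0.001]
ft_force: [0.1, -0.2, 0.5]
grip_width: 0.0452
grip_force: 0.0
330 rows 174 232 axis ahead mm 29.5 label (np.int64(204), np.int64(227)) [17.0, -33.4]
345 rows 174 232 axis ahead mm 29.5 label (np.int64(204), np.int64(228)) [17.0, -36.7]
38.2833 [ 0.5818 -0.1747  0.0348] [-0.3  0.7 -0. ]
```

```bash
python3 -m creep '[{"translation":[2,0,2],"roll":0,"gripper":45},{"translation":[4,0,2],"roll":0,"gripper":45},{"translation":[5,0,2],"roll":0,"gripper":45},{"translation":[6,0,2],"roll":0,"gripper":45},{"translation":[6,0,2],"roll":0,"gripper":45}]' >/dev/null
python3 -c "
from live import *
live(cols=(330,345))"
```

```text
330 rows 185 244 axis ahead mm 24.9 label (np.int64(212), np.int64(237)) [24.6, -26.4]
345 rows 185 244 axis ahead mm 24.9 label (np.int64(212), np.int64(237)) [24.6, -26.4]
38.75 [ 0.5754 -0.1746  0.0312] [0.4 1.  0.5]
```

```bash
python3 -m creep '[{"translation":[-10,0,0],"roll":0,"gripper":45},{"translation":[-16,0,-20],"roll":0,"gripper":45},{"translation":[-16,20,-60],"roll":-4,"gripper":45},{"translation":[-20,50,-80],"roll":-8,"gripper":45},{"translation":[-20,80,-80],"roll":-13,"gripper":45}]' >/dev/null
python3 -m creep '[{"translation":[0,180,0],"roll":0,"gripper":45},{"translation":[0,180,0],"roll":0,"gripper":45},{"translation":[0,180,0],"roll":0,"gripper":45},{"translation":[0,180,0],"roll":0,"gripper":45},{"translation":[0,180,0],"roll":0,"gripper":45}]' >/dev/null
python3 -c "
from tubes import *
plan([.601,.098,.031],-164.6)"
```

```text
T 39.6 pos [0.5406 0.0844 0.1111] yaw -164.28 q6 -1.9 F [-0.3  0.4 -0.9] -> shift [-62.1  -3.5  79.9] roll 0.3
```

```bash
python3 -m creep '[{"translation":[-35,-3,0],"roll":0,"gripper":45},{"translation":[-62,-3,0],"roll":0,"gripper":45},{"translation":[-62,-3,30],"roll":0,"gripper":45},{"translation":[-62,-3,60],"roll":0,"gripper":45},{"translation":[-62,-3,79],"roll":0,"gripper":45}]' >/dev/null
python3 -m creep '[{"translation":[3,0,0],"roll":0,"gripper":45},{"translation":[6,0,0],"roll":0,"gripper":45},{"translation":[9,0,0],"roll":0,"gripper":45},{"translation":[12,0,0],"roll":0,"gripper":45},{"translation":[12,0,0],"roll":0,"gripper":45}]' 
python3 -c "
from live import *
live(cols=(330,345))"
```

```text
time: 40.42
position: [0.5929, 0.0899, 0.0338]
tool_rot: [-0.135, 0.991, -0.0, 0.001]
ft_force: [-0.5, 0.5, -0.3]
grip_width: 0.0448
grip_force: 0.0
330 rows 167 225 axis ahead mm 32.9 label (np.int64(195), np.int64(220)) [20.2, -32.2]
345 rows 167 225 axis ahead mm 32.9 label (np.int64(194), np.int64(220)) [21.9, -32.2]
40.4667 [0.5933 0.0899 0.0338] [ 0.1 -0.2 -0.7]
```

```bash
python3 -m creep '[{"translation":[3,0,2],"roll":0,"gripper":45},{"translation":[6,0,2],"roll":0,"gripper":45},{"translation":[7.5,0,2],"roll":0,"gripper":45},{"translation":[8.5,0,2],"roll":0,"gripper":45},{"translation":[8.5,0,2],"roll":0,"gripper":45}]' >/dev/null
python3 -c "
from live import *
live(cols=(330,345))"
```

```text
330 rows 185 274 axis ahead mm 25.1 label (np.int64(212), np.int64(274)) [24.9, -61.0]
345 rows 185 245 axis ahead mm 25.1 label (np.int64(212), np.int64(245)) [24.9, -65.7]
40.9333 [0.5846 0.0879 0.0302] [0.  0.1 0.6]
```

```bash
python3 -m creep '[{"translation":[-10,0,0],"roll":0,"gripper":45},{"translation":[-16,0,-25],"roll":0,"gripper":45},{"translation":[-16,0,-65],"roll":0,"gripper":45},{"translation":[20,0,-105],"roll":0,"gripper":45},{"translation":[60,0,-140],"roll":0,"gripper":45}]' >/dev/null
python3 -m creep '[{"translation":[0,0,-20],"roll":35.5,"gripper":45},{"translation":[0,0,-20],"roll":35.5,"gripper":45},{"translation":[0,0,-20],"roll":35.5,"gripper":45},{"translation":[0,0,-20],"roll":35.5,"gripper":45},{"translation":[0,0,-20],"roll":35.5,"gripper":45}]' >/dev/null
python3 -m creep '[{"translation":[0,0,0],"roll":35.5,"gripper":45},{"translation":[0,0,0],"roll":35.5,"gripper":45},{"translation":[0,0,0],"roll":35.5,"gripper":45},{"translation":[0,0,0],"roll":35.5,"gripper":45},{"translation":[0,0,0],"roll":35.5,"gripper":45}]' >/dev/null
python3 -m creep '[{"translation":[0,0,0],"roll":35.5,"gripper":45},{"translation":[0,0,0],"roll":35.5,"gripper":45},{"translation":[0,0,0],"roll":35.5,"gripper":45},{"translation":[0,0,0],"roll":35.5,"gripper":45},{"translation":[0,0,0],"roll":35.5,"gripper":45}]' >/dev/null
python3 -m creep '[{"translation":[0,0,0],"roll":35.5,"gripper":45},{"translation":[0,0,0],"roll":35.5,"gripper":45},{"translation":[0,0,0],"roll":35.5,"gripper":45},{"translation":[0,0,0],"roll":35.5,"gripper":45},{"translation":[0,0,0],"roll":35.5,"gripper":45}]' >/dev/null
python3 -m creep '[{"translation":[0,0,0],"roll":35.5,"gripper":45},{"translation":[0,0,0],"roll":35.5,"gripper":45},{"translation":[0,0,0],"roll":35.5,"gripper":45},{"translation":[0,0,0],"roll":35.5,"gripper":45},{"translation":[0,0,0],"roll":35.5,"gripper":45}]' >/dev/null
python3 -c "
from tubes import *
scan('pics/u9.png'); plan([.519,.213,.1],14)"
```

```text
ctr=[0.5592 0.2221] head=103.6 L=0.076 W=0.028 org=1897 nlab=532 lab=[-34.  -5.  18.] row=118 col=175
ctr=[0.4145 0.1441] head=10.4 L=0.068 W=0.017 org=641 nlab=0 lab=None row=298 col=221
ctr=[0.5596 0.0851] head=104.9 L=0.07 W=0.028 org=1566 nlab=482 lab=[-24.   1.  26.] row=167 col=332
ctr=[ 0.5682 -0.0516] head=99.5 L=0.073 W=0.028 org=1443 nlab=510 lab=[-32.  -3.  21.] row=202 col=478
ctr=[ 0.4768 -0.052 ] head=26.3 L=0.068 W=0.018 org=639 nlab=0 lab=None row=298 col=438
ctr=[ 0.5486 -0.1495] head=92.9 L=0.044 W=0.029 org=732 nlab=194 lab=[-26.  -1.  28.] row=257 col=581
ctr=[ 0.4462 -0.1865] head=107.7 L=0.198 W=0.026 org=3606 nlab=15 lab=[62. 62. 72.] row=352 col=492
T 43.4833 [0.544 0.076 0.174]
T 43.5 pos [0.5437 0.0765 0.1743] yaw 17.45 q6 1.2 F [-0.3 -0.5  0.8] -> shift [  17.4 -137.7   74.3] roll 3.4
```

```bash
python3 -m creep '[{"translation":[-10,-40,0],"roll":3.4,"gripper":45},{"translation":[-10,-80,0],"roll":3.4,"gripper":45},{"translation":[0,-110,20],"roll":3.4,"gripper":45},{"translation":[17,-138,50],"roll":3.4,"gripper":45},{"translation":[17,-138,74],"roll":3.4,"gripper":45}]' >/dev/null
python3 -c "
from h import *
plan([.5185,.212,.031],13.9)"
```

```text
T 43.9 pos [0.5189 0.2177 0.1005] yaw 14.99 q6 1.51 F [ 0.1 -0.7  0.2] -> shift [-2.3  5.5 69.5] roll 1.1
```

```bash
python3 -m creep '[{"translation":[-2,5,20],"roll":1,"gripper":45},{"translation":[-2,5,40],"roll":1,"gripper":45},{"translation":[-2,5,60],"roll":1,"gripper":45},{"translation":[-2,5,69],"roll":1,"gripper":45},{"translation":[-2,5,69],"roll":1,"gripper":45}]' >/dev/null
python3 -m creep '[{"translation":[3,0,0],"roll":0,"gripper":45},{"translation":[6,0,0],"roll":0,"gripper":45},{"translation":[9,0,0],"roll":0,"gripper":45},{"translation":[11,0,0],"roll":0,"gripper":45},{"translation":[11,0,0],"roll":0,"gripper":45}]' >/dev/null
python3 -c "
from live import *
live(cols=(330,345))"
```

```text
330 rows 172 230 axis ahead mm 32.6 label (np.int64(201), np.int64(226)) [19.1, -34.1]
345 rows 173 230 axis ahead mm 32.1 label (np.int64(201), np.int64(226)) [21.0, -31.1]
44.7833 [0.528  0.2104 0.0322] [-0.2 -0.9 -0.1]
```

```bash
python3 -m creep '[{"translation":[3,0,1],"roll":0,"gripper":45},{"translation":[6,0,1],"roll":0,"gripper":45},{"translation":[7.5,0,1],"roll":0,"gripper":45},{"translation":[8.7,0,1],"roll":0,"gripper":45},{"translation":[8.7,0,1],"roll":0,"gripper":45}]' >/dev/null
python3 -c "
from live import *
live(cols=(330,345))"
python3 -m creep '[{"translation":[-10,0,0],"roll":0,"gripper":45},{"translation":[-20,0,-25],"roll":0,"gripper":45},{"translation":[-20,25,-65],"roll":0,"gripper":45},{"translation":[-20,60,-75],"roll":0,"gripper":45},{"translation":[-20,100,-75],"roll":0,"gripper":45}]' >/dev/null
python3 -m creep '[{"translation":[0,150,0],"roll":4.3,"gripper":45},{"translation":[0,150,0],"roll":4.3,"gripper":45},{"translation":[0,150,0],"roll":4.3,"gripper":45},{"translation":[0,150,0],"roll":4.3,"gripper":45},{"translation":[0,150,0],"roll":4.3,"gripper":45}]' >/dev/null
python3 -c "
from h import *
plan([.5682-.986*.042,-.0516-.165*.042,.031],9.5)"
```

```text
330 rows 185 243 axis ahead mm 26.6 label (np.int64(210), np.int64(237)) [28.4, -25.5]
345 rows 185 244 axis ahead mm 26.6 label (np.int64(210), np.int64(237)) [28.4, -25.5]
45.25 [0.5357 0.2123 0.0303] [-0.3  0.4 -0.3]
T 46.1 pos [ 0.5775 -0.0412  0.1057] yaw 8.98 q6 1.15 F [ 0.1  0.1 -0.2] -> shift [-53.    9.   74.5] roll -0.5
```

Tube A is at +1.5°. Now C.

```bash
python3 -m creep '[{"translation":[-35,9,0],"roll":0,"gripper":45},{"translation":[-53,9,0],"roll":0,"gripper":45},{"translation":[-53,9,30],"roll":0,"gripper":45},{"translation":[-53,9,60],"roll":0,"gripper":45},{"translation":[-53,9,74],"roll":0,"gripper":45}]' >/dev/null
python3 -m creep '[{"translation":[3,0,0],"roll":0,"gripper":45},{"translation":[6,0,0],"roll":0,"gripper":45},{"translation":[9,0,0],"roll":0,"gripper":45},{"translation":[11,0,0],"roll":0,"gripper":45},{"translation":[11,0,0],"roll":0,"gripper":45}]' >/dev/null
python3 -c "
from live import *
live(cols=(330,345))"
```

```text
330 rows 174 232 axis ahead mm 31.5 label (np.int64(201), np.int64(232)) [22.7, -51.3]
345 rows 174 232 axis ahead mm 31.5 label (np.int64(201), np.int64(232)) [22.7, -51.4]
46.9667 [ 0.5362 -0.0511  0.0325] [-0.8 -0.  -0.2]
```

```bash
python3 -m creep '[{"translation":[3,0,1],"roll":0,"gripper":45},{"translation":[5,0,1],"roll":0,"gripper":45},{"translation":[6,0,1],"roll":0,"gripper":45},{"translation":[7,0,1],"roll":0,"gripper":45},{"translation":[7,0,1],"roll":0,"gripper":45}]' >/dev/null
python3 -c "
from live import *
live(cols=(330,345))"
python3 -m creep '[{"translation":[-10,0,0],"roll":0,"gripper":45},{"translation":[-20,0,-25],"roll":0,"gripper":45},{"translation":[-35,0,-65],"roll":0,"gripper":45},{"translation":[-50,-20,-105],"roll":4,"gripper":45},{"translation":[-60,-40,-145],"roll":9,"gripper":45}]' >/dev/null
python3 -m creep '[{"translation":[0,-20,-120],"roll":0,"gripper":45},{"translation":[0,-20,-120],"roll":0,"gripper":45},{"translation":[0,-20,-120],"roll":0,"gripper":45},{"translation":[0,-20,-120],"roll":0,"gripper":45}]' >/dev/null
python3 -m creep '[{"translation":[0,0,0],"roll":0,"gripper":45},{"translation":[0,0,0],"roll":0,"gripper":45},{"translation":[0,0,0],"roll":0,"gripper":45}]' >/dev/null
python3 -c "
from tubes import *
scan('pics/u10.png');cv2.imwrite('pics/top2.png',viewer.camera('top'))"
```

```text
330 rows 185 241 axis ahead mm 26.4 label (np.int64(212), np.int64(238)) [24.9, -28.3]
345 rows 186 244 axis ahead mm 25.9 label (np.int64(212), np.int64(244)) [26.8, -47.2]
47.4333 [ 0.542  -0.05    0.0303] [-0.2  0.2  0.4]
ctr=[0.561 0.221] head=103.7 L=0.079 W=0.028 org=1139 nlab=431 lab=[-25.  -0.  26.] row=87 col=133
ctr=[0.5592 0.0859] head=105.0 L=0.071 W=0.027 org=992 nlab=442 lab=[-25.   2.  26.] row=89 col=255
ctr=[ 0.5685 -0.047 ] head=99.2 L=0.069 W=0.027 org=966 nlab=415 lab=[-29.  -3.  22.] row=81 col=374
ctr=[ 0.5507 -0.1771] head=92.1 L=0.071 W=0.027 org=901 nlab=373 lab=[-25.  -1.  27.] row=99 col=487
T 48.4833 [ 0.478 -0.004  0.284]
```

View pics/u10.png

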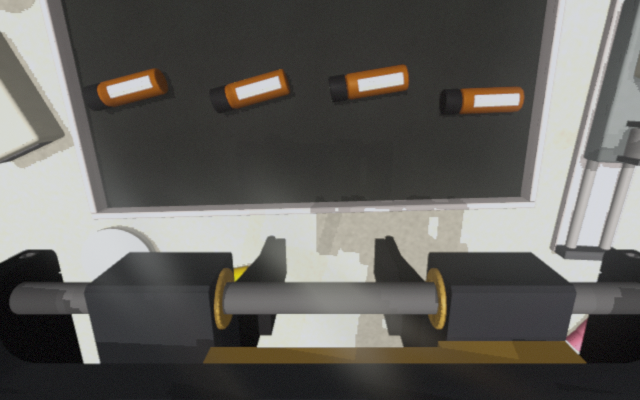

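The picture shows four amber tubes, at (130,87), (262,89), (376,81) and (495,99), each with its white label centred on top, within about 4°. I'm handing in.

```bash
python3 -c "
from rig import hand_in
print(hand_in())"
```

```text
the job is handed in; nothing more can be done
None
```

I've handed the job in: all four amber tubes lie on the mat with labels up (about 4° or less off vertical by camera), the scan head is at its far end stop with the lever locked, and the dimmer is at its anticlockwise stop; I did not compare the other bench items' positions before and after.

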